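Clip the gate latch's pivot pin and shut the bar

TASK

Secure the pivot of the swing-bar gate latch: with the forked clip tool, push the loose E-clip sideways along the strap onto the groove of the pivot pin until it snaps fully home, pressing firmly but not ramming it, and without ever touching the clip with the hand. Then swing the bar shut until it clicks into its keeper, and leave the tool lying flat on the open bench the way it lay at the start. Do not shift the other things on the bench.

Things in the scene. Friction and masses are not known exactly. Their poses are not given: they have to be found in the camera images.
- latch: fixed swing-bar gate latch, bare grey metal. Origin near the pivot pin, at bench height, z up. Strap 54 mm wide; its flat top, 36 mm up, runs from 80 mm behind the origin (-x) to 27 mm past it. Push the clip along it toward the latch's +x, the line of the pin's slot. A base strip (44 mm wide, 5 high, 160 long) runs along -y to the keeper: 31 mm high, open to -x, 122 to 150 mm out
- groove (a point): where the clip's centre belongs: on the upright pivot pin's axis, 38 mm above the bench. The pin stands loose in a slot of the strap along the latch's x, with some mm of play: under a push of over 3 N it gives way to +x until it meets the slot's end, not marked. The groove is a neck of 20 mm diameter and 5.5 mm height standing on the strap's top, under a pin head of 26 mm diameter whose top is 50 mm above the bench
- clip_centre (a point): centre of the black spring-steel E-clip's ring (comes to lie on the pin's axis), half-way up its 4 mm. It lies loose and flat on the strap's top, 24 to 35 mm short of the pin, mouth roughly toward it. 36 mm wide; flat back (25 mm wide) 20 mm behind the centre, prong tips 12 mm ahead
- clip: the same E-clip. Origin: ring centre, on its underside; x points out of its mouth, z up. Its mouth is 14 mm wide: the prongs must spring apart over the 20 mm neck. That takes a push of about 10 to 22 N at the back; then it snaps, the push falls off, and rises steeply once the middle lug meets the neck: home. More than 40 N is ramming
- fork_grip (a point): grip point of the loose clip tool, on its centre line, 24 mm above its sole. Wooden handle 18 mm wide, 7 to 36 mm above the sole, from 70 mm behind this point to 36 mm ahead of it. Lies on the bench on its blade and heel
- fork_pocket (a point): middle of the back wall of the tool's fork, at sole level, 72 mm ahead of the grip point. The fork ends a flat steel blade 5 mm thick, level with the sole; its three-sided pocket, 38 mm wide and 12 mm deep, takes the clip's back; the two tines beside it are 6 mm wide (50 mm over all)
- fork: the same clip tool, about 0.2 kg. Origin: below the grip point, on the sole; x points along the handle to the fork, z up out of the sole
- bar_knob (a point): middle of the black knob (18 mm diameter, 33 to 52 mm above the bench) on the latch's dark steel bar, 92 mm from the pivot axis. The bar is 20 mm wide, 12 to 24 mm above the bench, 148 mm long
- latch_bar (a joint): angle of the bar about the pin: 0 is shut (along the latch's -y, against the keeper's back); grows as the bar swings out to the latch's -x side; starts at 0.5 to 0.95. It stays where it is left (0.06 N m of friction). From about 0.2 to 0.05 a sprung ball in the keeper's floor resists, up to about 10 N at the knob, then clicks up behind the bar and keeps it shut
- padlock: brass padlock standing at the back, 66 mm high, not to be shifted. Origin: middle of its underside
- oil_bottle: white oil bottle with a spout, 114 mm high, 40 mm wide, at the back, not to be shifted. Origin: middle of its underside
- lock_cylinder: metal lock cylinder 67 x 28 x 38 mm at the back, not to be shifted. Origin: middle of its underside
- bit_box: flat red and clear plastic case 64 x 88 x 31 mm at the back right, not to be shifted. Origin: middle of its underside

How it is judged:
On the way, in this order (a step that is already met when the one before it is completed fails the run):
1. the clip is snapped fully home in the groove of the pivot pin (horizontal distance between clip_centre and groove below 0.002 m and distance between clip_centre and groove below 0.003 m), for 0.2 s.
2. the bar is shut in its keeper (value of joint latch_bar below 0.04 rad), for 0.2 s.
At the end, for the whole second after the job is handed in: clip centre within 2 mm of the pin's axis and at groove height (3 mm in all); bar within 0.04 rad of shut; tool at rest flat on the bench top (sole down, tilt under 0.1 rad) (all of step 1 and value of joint latch_bar below 0.04 rad and height (world z) of fork_grip between 0.005 and 0.03 m and angle between fork's own z axis and vertical below 0.1 rad and linear speed of fork below 0.02 m/s); the robot touches nothing.
It fails at once if the clip is touched by the hand (contact force between any of the fingers, the arm and clip above 0.5 N).
It fails at once if a bystander is shifted by more than 30 mm (distance of any of padlock, oil_bottle, lock_cylinder, bit_box from where it was at the start of the episode above 0.03 m).
It fails at once if the clip is rammed: the tool pushes on it with more than 40 N (contact force between fork and clip above 40 N).
It also fails if it takes over 72 s, if anything falls off the work surface, if the arm or the gripper's body presses on something with over 40 N, if the wrist force passes 120 N, or if a joint passes its speed limit or range.

ROBOT

A 6-joint arm with a two-finger parallel gripper is mounted at the origin on a cart in front of the work surface, level with it; the furniture and walls round the work are solid. World frame = base frame: x ahead of the robot, y to its left, z up, the work surface at z = 0. Lengths are in m, angles in rad, forces in N, time in s.
With the tool pointing down it reaches from about 0.4 to 0.825 m from the base axis. Payload 7 kg.
Tool frame: the origin (TCP) lies on the front face of the gripper's body, between the roots of the fingers; the fingertips stand ahead of it and the grasp point (between the pads) lies 54 mm ahead of it (robot.tcp_to_tips is the z of the fingertips in the tool frame, in m); z points along the fingers, y is the direction in which the jaws open and shut (so a half turn about z gives the same grasp; the last joint's range is limited). The gripper opens to 85 mm and grips with 20 to 120 N. Pads are 22 mm wide; open, the fingers measure 114 mm over their backs; the gripper's body (76 mm by 85 mm) begins 54 mm behind the grasp point. The pads swing forward as they close: fully open they stand 13 mm farther back than shut.
Start: joints at [-0.994, 0.359, 0.012, 0, -1.224, -0.288], TCP at [0.192, -0.647, 0.304] pointing down, gripper open.
Joint ranges: [-3.07, 3.07], [-1.43, 2.12], [-1.02, 1.25], [-3.03, 1.67], [-3.05, -0], [-3.03, 3.03]. Speed limits (rad/s): [2.39, 2.39, 3.01, 3.14, 3.14, 3.14].

INTERFACE

Orientations are given as [roll, pitch, yaw] about the fixed x, y, z axes, in that order (R = Rz(yaw) Ry(pitch) Rx(roll)).
In Python, from station import robot gives the robot as it stands.
- The arm moves only by the tool play_rows, never from a script. Its argument "rows" is one flat list of numbers, 7 for each row, row after row: the turn, a rotation vector about the tool's x, y, z scaled (see below), then the shift along the tool's x, y, z scaled (see below), then the gripper command: -1 is shut, 1 is fully open, values between are in proportion. In form: [rx, ry, rz, dx, dy, dz, jaw, rx, ry, rz, dx, dy, dz, jaw, ...]. A call has 1 to 12 rows; each row is the pose to reach, as a shift and turn from the pose commanded when the call began, along the tool's axes at that moment; what a row does not reach only later rows make up. The controller multiplies each number of a shift by 500 mm and each number of a turn by 60 degrees. A row lasts 1/10 s, in which the tool goes at most 50 mm and 8.59 degrees, less where a joint would pass 70% of its speed; a pose out of reach is approached as far as the arm can. A call with a number of a shift or a turn outside -1 to 1 is refused whole. A call with a gripper value outside its range is refused whole. The fingers move at their own pace and stop on an object; the grip force is fixed at half the most. Time passes only in rows, so rows that repeat a pose let the fingers close. It gives the time, the measured TCP pose, the force and the opening at its end, in the units of the state.
- robot.state(): the state, without advancing time (a new reading comes with each control period).
- robot.read_camera(name): name is "side" or "top" or "wrist"; returns a dict with "pixels" (480x640x3 uint8, blue, green, red), "camera_matrix" (3x3 intrinsics, pixels), "R" (3x3) and "t" (3): a world point X has camera coordinates R X + t. Camera axes: x right, y down, z forward; pixel columns grow to the right and rows downward; lengths in m; the calibration is good to about 2 mm. A picture is of the moment at which its call begins. There is no depth.
- robot.close_job(): hands the job in, once; it reports no verdict.
The state is a dict: "t": time; "joint_positions": joint angles; "dq": joint speeds; "tau": joint torques, N m; "ee_pos": TCP position; "tcp_rot": TCP orientation; "force": force on the tool from outside, world axes, zero at the start; "ft_torque": the same for the moment, N m; "grip_width": finger opening in m.
Only numpy, scipy, OpenCV 4.12 (cv2) and the standard library are available. Lean on these libraries where they do the work, as an engineer would, in place of code of your own. Each camera call takes 0.05 s, during which the arm holds its last target.

## Working session

There is one attempt and no reset: what is moved stays moved. The work goes in short steps, Python scripts to look and compute and a tool call to move; the robot and the scene stay as the last step left them, time stands still between calls to the robot, and variables do not carry over. Pictures are saved under pics/ and viewed, and the job is handed in when it is done.

Besides the shell and the picture viewer there is one more tool, called after "Request:" in YAML: its name, and indented under it one key for each argument. play_rows: Moves the arm, as the interface text tells. Shifts and turns lie within -1 to 1; 1 stands for 500 mm of shift or 60 degrees of turn. Its arguments: {"type":"object","properties":{"rows":{"type":"array"}},"required":["rows"]}

```bash
ls; mkdir -p pics
python3 - <<'E'
from station import robot
import cv2,pickle
print(robot.state(), robot.tcp_to_tips)
d={}
for n in ["side","top","wrist"]:
    c=robot.read_camera(n); d[n]=c
    cv2.imwrite(f"pics/{n}0.png",c["pixels"]); print(n,c["camera_matrix"],c["R"],c["t"])
pickle.dump(d,open("d0.pkl","wb"))
E
```

```text
pics
{'t': 0.0, 'joint_positions': array([-9.93927005e-01,  3.59392754e-01,  1.10533898e-02, -3.50336401e-04,
       -1.22405734e+00, -2.88110083e-01]), 'dq': array([-0.00013293,  0.00151845,  0.00018373,  0.00132599,  0.00083999,
       -0.00039652]), 'tau': array([ 5.73284742e-04, -5.83316052e+01,  2.93401837e+01,  6.93637446e+00,
       -6.07187118e-03, -1.32550099e-06]), 'ee_pos': array([ 0.19210869, -0.64671766,  0.30295735]), 'tcp_rot': array([ 3.13996466e+00, -1.39014005e-04, -2.85295262e+00]), 'force': array([-0.30097494,  1.01440508, -0.35126159]), 'ft_torque': array([-0.00120452, -0.01847147, -0.01135456]), 'grip_width': 0.08551565850729106} 0.0726
side [[522.07506051   0.         312.87095841]
 [  0.         522.07506051 241.41358198]
 [  0.           0.           1.        ]] [[-0.96771402 -0.25164236  0.01434218]
 [-0.14067054  0.49199448 -0.85915844]
 [ 0.20914439 -0.83343719 -0.51150863]] [0.54801241 0.10229775 1.09531277]
top [[593.88402843   0.         325.86213773]
 [  0.         593.88402843 247.0005225 ]
 [  0.           0.           1.        ]] [[-0.34440176 -0.93872687 -0.01339021]
 [-0.72942441  0.27653726 -0.62567338]
 [ 0.5910393  -0.20571587 -0.77997021]] [0.22272276 0.42680237 1.32741775]
wrist [[366.4302425    0.         324.68755718]
 [  0.         366.4302425  240.39813547]
 [  0.           0.           1.        ]] [[-0.28521531  0.95846276  0.00117197]
 [ 0.9206227   0.27361443  0.27854799]
 [ 0.26665721  0.0805251  -0.9604216 ]] [ 0.6743565  -0.0353199   0.37799935]
```

View pics/side0.png

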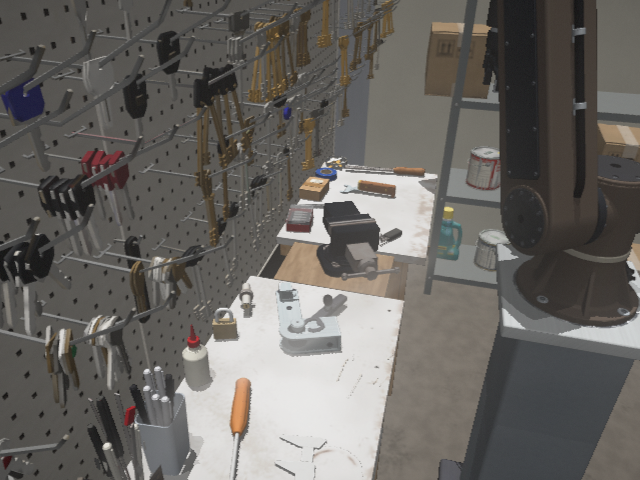

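View pics/top0.png

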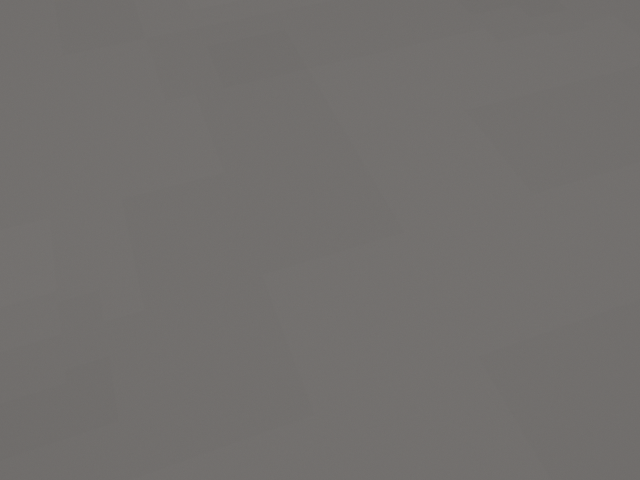

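View pics/wrist0.png

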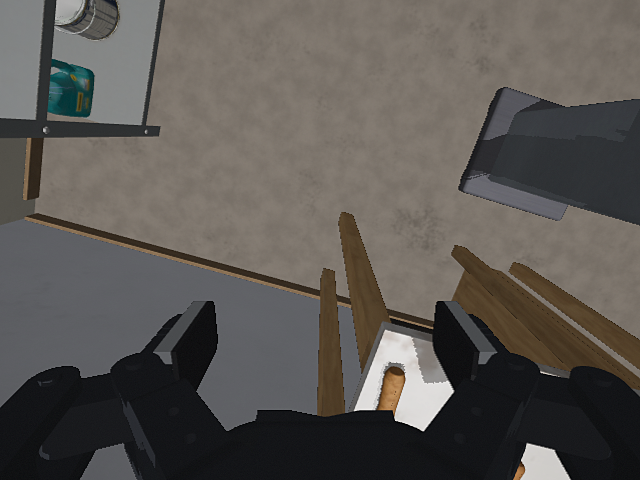

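The side view shows the latch around pixel (310,325), but where the tool is isn't clear. The top view shows only a grey surface, and the wrist view shows the floor. Next I'll enlarge the side view and check where the cameras sit.

```bash
cat > h.py <<'E'
import numpy as np,cv2,pickle
def ray(c,u,v):
    K=np.array(c["camera_matrix"]);R=np.array(c["R"]);t=np.array(c["t"])
    d=R.T@np.linalg.solve(K,[u,v,1.]); return -R.T@t,d
def onz(c,u,v,z):
    C,d=ray(c,u,v); return C+d*(z-C[2])/d[2]
def proj(c,X):
    p=np.array(c["camera_matrix"])@(np.array(c["R"])@np.asarray(X,float)+c["t"]); return p[:2]/p[2]
def crop(c,name,u0,v0,w,h,s):
    im=c["pixels"][v0:v0+h,u0:u0+w]; cv2.imwrite(name,cv2.resize(im,None,fx=s,fy=s,interpolation=cv2.INTER_CUBIC))
E
python3 - <<'E'
from h import *
d=pickle.load(open("d0.pkl","rb"))
for n in d:
    C,dd=ray(d[n],320,240); print(n,C,dd, onz(d[n],320,240,0))
s=d["side"]
for p in [(310,325),(240,285),(405,300),(160,479),(375,479)]: print(p,onz(s,*p,0))
crop(s,"pics/s1.png",170,260,250,220,3) if 0 else crop(s,"pics/s1.png",220,265,150,110,5)
crop(s,"pics/s2.png",270,150,180,140,4)
crop(s,"pics/s3.png",120,360,200,120,4)
E
```

```text
side [0.31563105 1.0004476  0.64029222] [ 0.19631094 -0.83820555 -0.50898651] [ 0.56258527 -0.0539939   0.        ]
top [-0.39652988  0.36411998  1.30536749] [ 0.60303707 -0.19970957 -0.77246279] [0.62252889 0.02663526 0.        ]
wrist [ 0.12405685 -0.66711999  0.3720867 ] [ 0.26930555  0.06796668 -0.96073924] [ 0.22835676 -0.64079703  0.        ]
(310, 325) [0.50495818 0.2574346  0.        ]
(240, 285) [0.67937996 0.17197644 0.        ]
(405, 300) [0.33952225 0.13038939 0.        ]
(160, 479) [0.61822204 0.62203577 0.        ]
(375, 479) [0.33693129 0.54589237 0.        ]
```

View pics/s1.png

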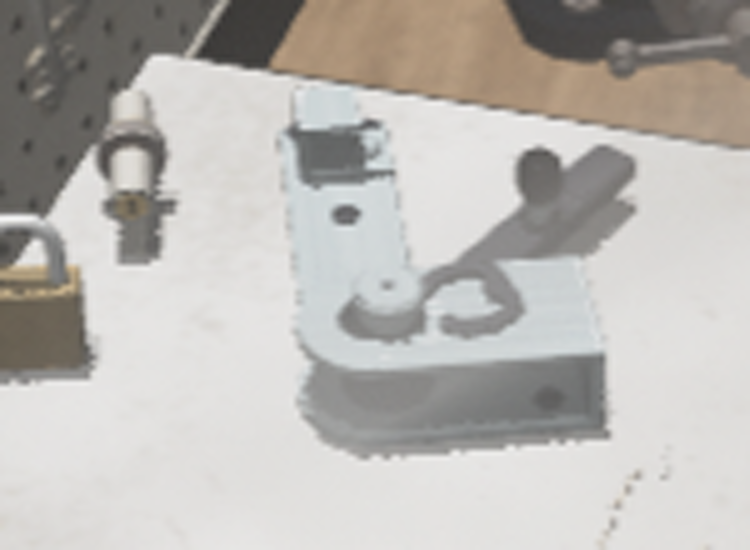

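View pics/s2.png

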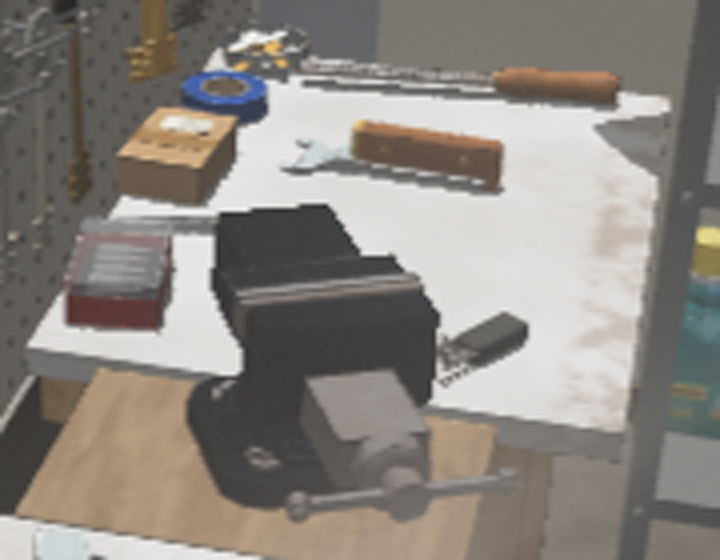

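View pics/s3.png

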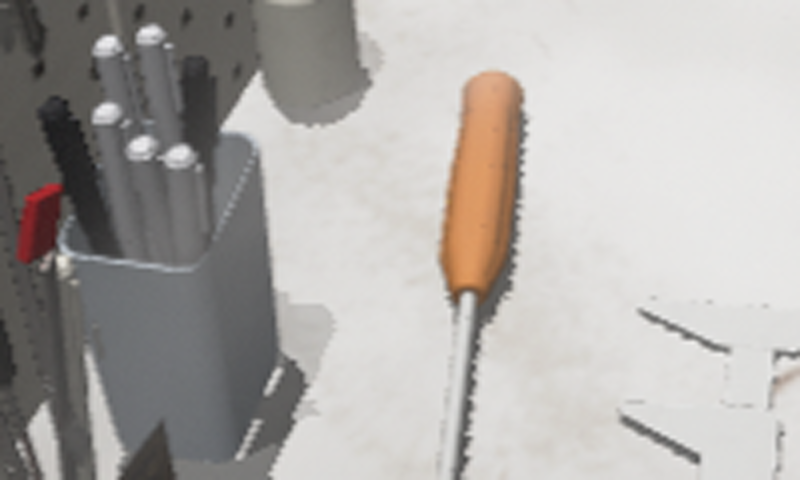

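Run:
```python
from h import *
d=pickle.load(open("d0.pkl","rb"))
s=d["side"]
f=lambda x,y,z,o=(270,150),k=4: print((x,y),onz(s,o[0]+x/k,o[1]+y/k,z).round(3))
print("handle top L/R far/near"); f(355,122,.036);f(352,150,.036);f(500,140,.036);f(500,155,.036);f(500,188,.007)
print("fork");f(285,165,.005);f(290,142,.005);f(350,155,.005)
print("vise top");f(215,212,.2);f(330,205,.2);f(430,310,.15);f(430,310,.0);f(280,500,0);f(515,480,.1)
print("bench edge");f(30,350,0);f(625,435,0)
f(65,325,0);f(160,328,0)
o=(220,265)
g=lambda x,y,z:f(x,y,z,o,5)
print("pin");g(388,285,.05);print("clip");g(475,295,.04);print("knob");g(540,165,.052)
print("strap corners");g(600,352,.036);g(585,260,.036);g(300,335,.036);print("keeper");g(325,90,.031);print("bar end");g(625,160,.024)
print("cyl");g(135,260,0);g(45,380,0)
print("bottle",onz(s,197,388,0))
```

```text
handle top L/R far/near
(355, 122) [ 0.523 -0.345  0.036]
(352, 150) [ 0.516 -0.298  0.036]
(500, 140) [ 0.42  -0.344  0.036]
(500, 155) [ 0.417 -0.319  0.036]
(500, 188) [ 0.416 -0.328  0.007]
fork
(285, 165) [ 0.568 -0.327  0.005]
(290, 142) [ 0.573 -0.366  0.005]
(350, 155) [ 0.527 -0.356  0.005]
vise top
(215, 212) [0.512 0.141 0.2  ]
(330, 205) [0.461 0.118 0.2  ]
(430, 310) [0.409 0.117 0.15 ]
(430, 310) [ 0.438 -0.154  0.   ]
(280, 500) [0.485 0.079 0.   ]
(515, 480) [0.357 0.177 0.1  ]
bench edge
(30, 350) [ 0.665 -0.037  0.   ]
(625, 435) [ 0.309 -0.039  0.   ]
(65, 325) [ 0.653 -0.072  0.   ]
(160, 328) [ 0.596 -0.085  0.   ]
pin
(388, 285) [0.513 0.313 0.05 ]
clip
(475, 295) [0.485 0.299 0.04 ]
knob
(540, 165) [0.477 0.234 0.052]
strap corners
(600, 352) [0.437 0.312 0.036]
(585, 260) [0.453 0.264 0.036]
(300, 335) [0.54  0.332 0.036]
keeper
(325, 90) [0.578 0.181 0.031]
bar end
(625, 160) [0.453 0.185 0.024]
cyl
(135, 260) [0.628 0.267 0.   ]
(45, 380) [0.635 0.34  0.   ]
bottle [0.64125171 0.45881519 0.        ]
```

```bash
cat >> h.py <<'E'
from scipy.spatial.transform import Rotation as Ro
def rot(rpy): return Ro.from_euler('xyz',rpy)
def mv(st,pos,rpy):
    R0=rot(st["tcp_rot"]);p=R0.inv().apply(np.array(pos)-st["ee_pos"])
    w=(R0.inv()*rot(rpy)).as_rotvec()
    a,b=w/np.deg2rad(60),p/0.5
    n=max(np.linalg.norm(p)/.05,np.rad2deg(np.linalg.norm(w))/8.59)
    print("turn",a.round(4),"shift",b.round(4),"rows>=",round(n,1))
E
python3 - <<'E'
from h import *
from station import robot
mv(robot.state(),[.44,-.335,.25],[np.pi,0,np.pi])
E
```

```text
turn [ 0.0012 -0.0003  0.2757] shift [-0.6527  0.4565  0.1069] rows>= 8.0
```

Request:
play_rows:
  rows: [0,0,0.276,-0.653,0.457,0.107,1,0,0,0.276,-0.653,0.457,0.107,1,0,0,0.276,-0.653,0.457,0.107,1,0,0,0.276,-0.653,0.457,0.107,1,0,0,0.276,-0.653,0.457,0.107,1,0,0,0.276,-0.653,0.457,0.107,1,0,0,0.276,-0.653,0.457,0.107,1,0,0,0.276,-0.653,0.457,0.107,1,0,0,0.276,-0.653,0.457,0.107,1,0,0,0.276,-0.653,0.457,0.107,1,0,0,0.276,-0.653,0.457,0.107,1]

```text
t: 1.25
ee_pos: [0.4398, -0.3353, 0.2504]
tcp_rot: [3.142, -0.0, 3.141]
force: [-0.1, -1.3, -0.4]
grip_width: 0.0855
```

Run:
```python
from h import *
from station import robot
c=robot.read_camera("wrist");cv2.imwrite("pics/w1.png",c["pixels"]);t=robot.read_camera("top");cv2.imwrite("pics/t1.png",t["pixels"])
pickle.dump({"wrist":c,"top":t},open("d1.pkl","wb"))
print(robot.state()["ee_pos"],robot.state()["tcp_rot"])
```

```text
[ 0.43941321 -0.33590478  0.25050744] [-3.14156617e+00  4.73544916e-06  3.13985233e+00]
```

View pics/w1.png

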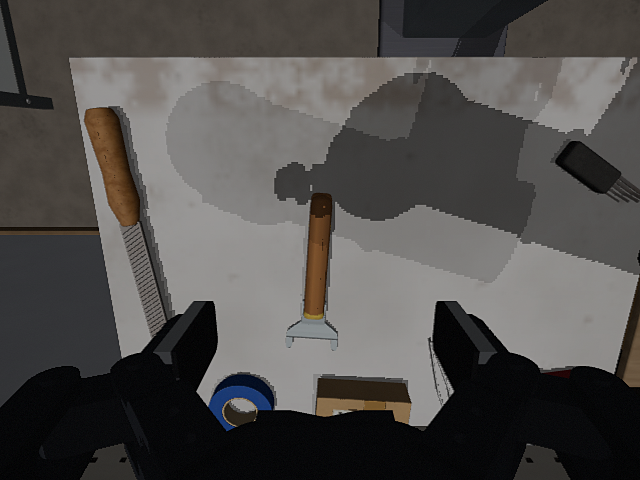

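View pics/t1.png

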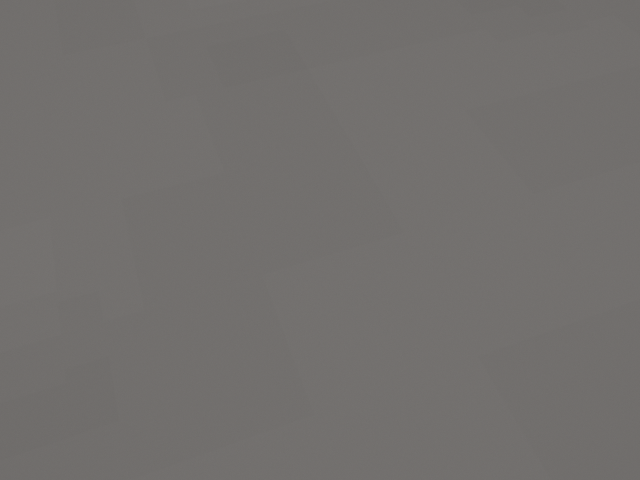

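The top camera shows nothing useful. The wrist view has the tool, handle from (320,195) to (315,315) and fork at about (313,335). I'll enlarge that part.

Run:
```python
from h import *
d=pickle.load(open("d1.pkl","rb"));c=d["wrist"]
crop(c,"pics/w1c.png",265,180,110,180,3) if 0 else crop(c,"pics/w1c.png",270,185,90,170,3.5)
crop(c,"pics/w1d.png",275,300,75,60,10)
```

```text
(no output)
```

View pics/w1c.png

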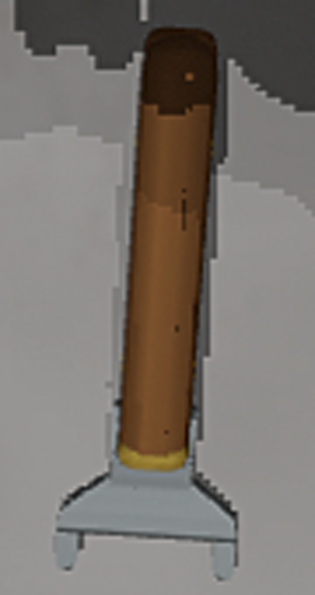

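View pics/w1d.png

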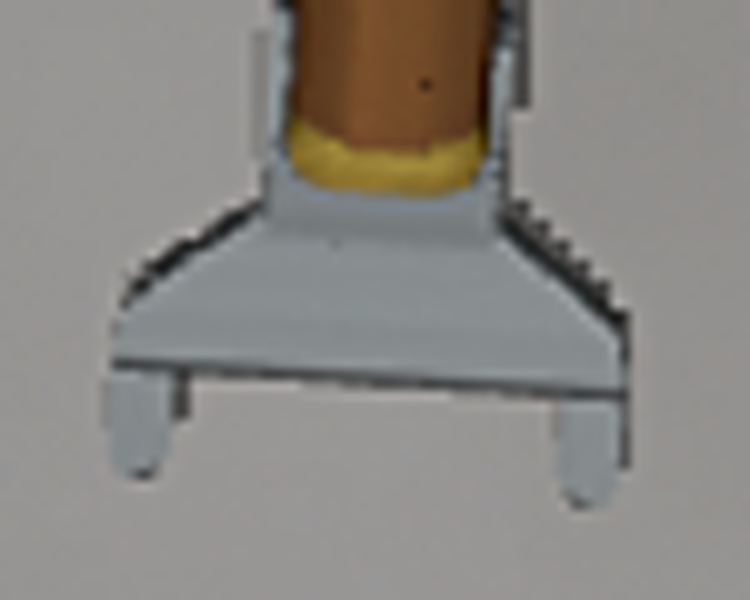

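Run:
```python
from h import *
d=pickle.load(open("d1.pkl","rb"));c=d["wrist"]
g=lambda x,y,z:onz(c,275+(x+.5)/10-.5,300+(y+.5)/10-.5,z)
pts=dict(backL=g(180,372,.005),backR=g(555,392,.005),tipL=g(140,475,.005),tipR=g(590,505,.005),outL=g(104,420,.005),outR=g(630,430,.005))
for k,v in pts.items(): print(k,v.round(4))
k=lambda x,y,z:onz(c,270+(x+.5)/3.5-.5,185+(y+.5)/3.5-.5,z)
for n,x,y,z in [("rearL",145,70,.03),("rearR",214,70,.03),("rear",182,28,.036),("frontL",122,440,.03),("frontR",190,440,.03),("front",155,455,.036)]: print(n,k(x,y,z).round(4))
```

```text
backL [ 0.557  -0.3665  0.005 ]
backR [ 0.5592 -0.3302  0.005 ]
tipL [ 0.5683 -0.3707  0.005 ]
tipR [ 0.5717 -0.3268  0.005 ]
outL [ 0.5623 -0.374   0.005 ]
outR [ 0.5633 -0.3229  0.005 ]
rearL [ 0.423  -0.3464  0.03  ]
rearR [ 0.4229 -0.3306  0.03  ]
rear [ 0.4124 -0.3378  0.036 ]
frontL [ 0.5161 -0.353   0.03  ]
frontR [ 0.5161 -0.3361  0.03  ]
front [ 0.5171 -0.3446  0.036 ]
```

Run:
```python
from h import *
from station import robot
mv(robot.state(),[.4855,-.3434,.12],[np.pi,0,np.pi-.07])
mv(robot.state(),[.4855,-.3434,.077],[np.pi,0,np.pi-.07])
```

```text
turn [-0.      0.      0.0652] shift [-0.0922 -0.0148  0.261 ] rows>= 2.8
turn [-0.      0.      0.0652] shift [-0.0922 -0.0148  0.347 ] rows>= 3.6
```

Request:
play_rows:
  rows: [0,0,0.065,-0.092,-0.015,0.2,1,0,0,0.065,-0.092,-0.015,0.26,1,0,0,0.065,-0.092,-0.015,0.26,1,0,0,0.065,-0.092,-0.015,0.32,1,0,0,0.065,-0.092,-0.015,0.347,1,0,0,0.065,-0.092,-0.015,0.347,1,0,0,0.065,-0.092,-0.015,0.347,1]

```text
t: 2.05
ee_pos: [0.4863, -0.3434, 0.078]
tcp_rot: [-3.141, 0.001, 3.073]
force: [0.4, 0.4, 0.3]
grip_width: 0.0852
```

Request:
play_rows:
  rows: [0,0,0,0,0,0,-1,0,0,0,0,0,0,-1,0,0,0,0,0,0,-1,0,0,0,0,0,0,-1,0,0,0,0,0,0,-1,0,0,0,0,0,0,-1,0,0,0,0,0,0,-1,0,0,0,0,0,0,-1]

```text
t: 2.85
ee_pos: [0.4864, -0.3426, 0.0776]
tcp_rot: [-3.141, 0.001, 3.074]
force: [-1.9, 2.1, 6.4]
grip_width: 0.0173
```

Run:
```python
from h import *
from station import robot
s=robot.state();print(s["joint_positions"].round(3),s["force"])
mv(s,[.47,.20,.32],[np.pi,0,-np.pi+.32])
```

```text
[-0.285  0.464 -0.421  0.    -0.686 -1.354] [-1.92613796  2.10354749  6.43512422]
turn [-0.0005  0.0006 -0.3704] shift [ 0.1061  1.0803 -0.4853] rows>= 11.9
```

Request:
play_rows:
  rows: [0,0,0,0,0,-0.04,-1,0,0,0,0,0,-0.1,-1,0,0,0,0,0,-0.2,-1,0,0,0,0,0,-0.3,-1,0,0,0,0,0,-0.4,-1,0,0,0,0,0,-0.485,-1,0,0,0,0,0,-0.485,-1,0,0,0,0,0,-0.485,-1]

```text
t: 3.65
ee_pos: [0.4861, -0.3423, 0.32]
tcp_rot: [3.141, 0.002, 3.073]
force: [-0.8, 0.3, -2.7]
grip_width: 0.0173
```

Run:
```python
from h import *
from station import robot
s=robot.state();print(s["joint_positions"].round(3),s["force"])
c=robot.read_camera("wrist");cv2.imwrite("pics/w2.png",c["pixels"]);pickle.dump(c,open("w2.pkl","wb"))
mv(s,[.47,.20,.32],[np.pi,0,-np.pi+.32])
```

```text
[-2.850e-01  2.170e-01 -1.490e-01 -1.000e-03 -1.204e+00 -1.354e+00] [-0.79192031  0.26832241 -2.74870279]
turn [-1.00e-04  1.80e-03 -3.71e-01] shift [0.1063 1.0798 0.    ] rows>= 10.9
```

View pics/w2.png

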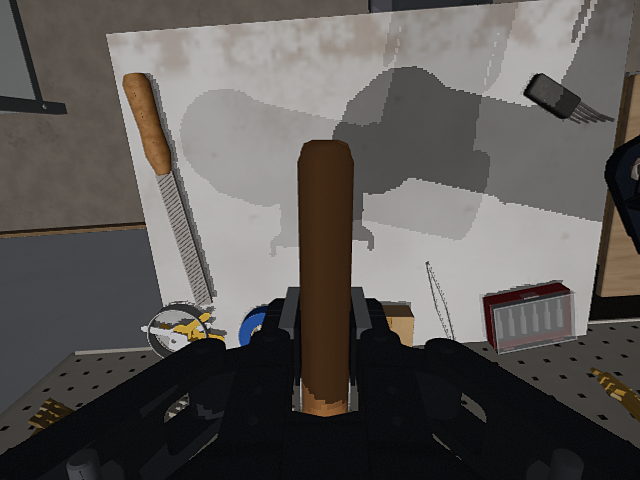

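Tool is in hand, with the handle along columns 298–354. Next I'll carry it over to the latch.

Request:
play_rows:
  rows: [0,0,-0.05,0.01,0.1,0,-1,0,0,-0.1,0.02,0.2,0,-1,0,0,-0.15,0.03,0.3,0,-1,0,0,-0.2,0.04,0.4,0,-1,0,0,-0.23,0.05,0.5,0,-1,0,0,-0.26,0.06,0.6,0,-1,0,0,-0.3,0.07,0.7,0,-1,0,0,-0.34,0.08,0.8,0,-1,0,0,-0.371,0.09,0.9,0,-1,0,0,-0.371,0.106,1,0,-1,0,0,-0.371,0.106,1,0,-1,0,0,-0.371,0.106,1,0,-1]

```text
t: 4.9
ee_pos: [0.4665, 0.1609, 0.3173]
tcp_rot: [-3.14, -0.004, -2.819]
force: [0.1, 0.5, -2.2]
grip_width: 0.0172
```

Run:
```python
from h import *
from station import robot
s=robot.state();print(s["joint_positions"].round(3),s["force"],s["ee_pos"],s["tcp_rot"])
c=robot.read_camera("wrist");cv2.imwrite("pics/w3.png",c["pixels"]);
c2=robot.read_camera("side");cv2.imwrite("pics/s4.png",c2["pixels"]);pickle.dump((c,c2),open("w3.pkl","wb"))
```

```text
[ 0.731  0.049 -0.354 -0.    -1.172 -1.979] [ 0.14207479  0.53823823 -2.15837699] [0.4664679  0.16090463 0.31733901] [-3.14036937 -0.00388758 -2.81857723]
```

View pics/w3.png

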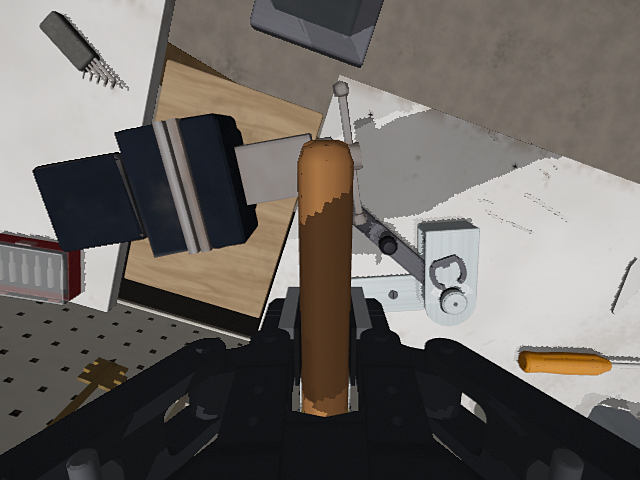

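View pics/s4.png

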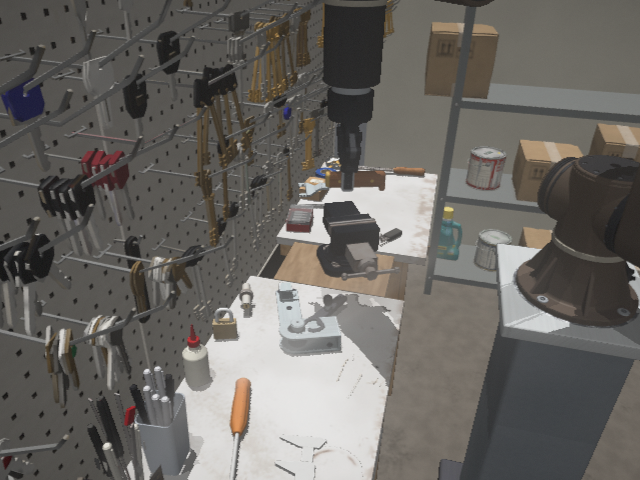

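Run:
```python
from h import *
c,_=pickle.load(open("w3.pkl","rb"))
crop(c,"pics/w3c.png",405,205,90,130,4.6)
crop(c,"pics/w3d.png",420,240,60,80,7.5)
```

```text
(no output)
```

View pics/w3c.png

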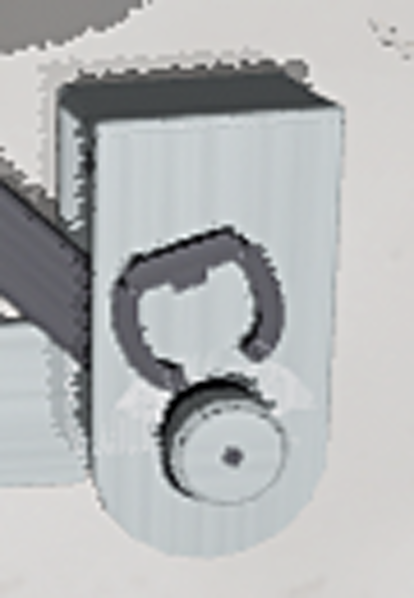

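View pics/w3d.png

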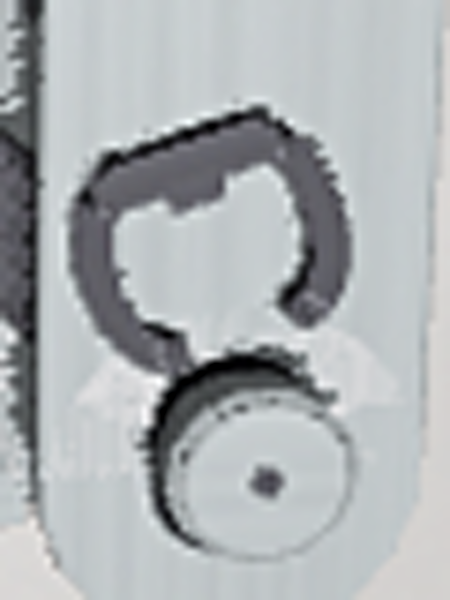

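Run:
```python
from h import *
c,_=pickle.load(open("w3.pkl","rb"))
d=lambda x,y,z:onz(c,420+(x+.5)/7.5-.5,240+(y+.5)/7.5-.5,z)
w=lambda x,y,z:onz(c,405+(x+.5)/4.6-.5,205+(y+.5)/4.6-.5,z)
pin=d(267,480,.05);print("pin",pin)
A,B=w(97,122,.036),w(342,107,.036)
L2=w(97,480,.036);R2=w(330,440,.036)
print("strap rear",A,B,np.hypot(*(B-A)[:2]),"yaw", np.arctan2(*(-(B-A)[:2]*[1,1])[::-1]), "via y:",np.arctan2(-(B-A)[0],(B-A)[1]))
print("edges",L2,R2,np.arctan2(*(L2-A)[1::-1]),np.arctan2(*(R2-B)[1::-1]))
b1,b2=d(105,155,.04),d(262,108,.04);t1,t2=d(175,372,.04),d(312,325,.04)
o1,o2=d(70,225,.04),d(352,245,.04)
for n,p in dict(b1=b1,b2=b2,t1=t1,t2=t2,o1=o1,o2=o2).items():print(n,p.round(4))
v=b2-b1;print("clip yaw from back",np.arctan2(-v[0],v[1]),np.hypot(*v[:2]))
v=t2-t1;print("from tips",np.arctan2(-v[0],v[1]),np.hypot(*v[:2]))
v=(t1+t2)/2-(b1+b2)/2;print("axis",np.arctan2(v[1],v[0]),np.hypot(*v[:2]))
m=(b1+b2)/2;print("mid back",m, "centre",m[:2]+20*v[:2]/np.hypot(*v[:2])/1000)
```

```text
pin [0.51160988 0.3138615  0.05      ]
strap rear [0.45377938 0.26143511 0.036     ] [0.43402391 0.30985312 0.036     ] 0.052293230909207206 yaw -1.1833961989751216 via y: 0.38740012781977506
edges [0.53182576 0.29435599 0.036     ] [0.50578292 0.34053951 0.036     ] 0.39916712219752404 0.40409717325124633
b1 [0.4784 0.2792 0.04  ]
b2 [0.4657 0.2963 0.04  ]
t1 [0.5042 0.3006 0.04  ]
t2 [0.4919 0.3154 0.04  ]
o1 [0.489  0.2787 0.04  ]
o2 [0.4796 0.3157 0.04  ]
clip yaw from back 0.6380660912938773 0.021302885304314168
from tips 0.6905414320362774 0.0192383154873738
axis 0.6618984177719817 0.03295345792097046
mid back [0.47204968 0.28773868 0.04      ] centre [0.48782621 0.30003099]
```

Run:
```python
from h import *
from station import robot
c,_=pickle.load(open("w3.pkl","rb"))
k=onz(c,388,241,.052);P=np.array([.5116,.3139]);r=k[:2]-P;print("knob",k,np.hypot(*r),"lat ang",np.arctan2(r[1],r[0])-.395)
R=lambda a:np.array([[np.cos(a),-np.sin(a)],[np.sin(a),np.cos(a)]])
print("knob latch",R(-.395)@r)
s=robot.state()
mv(s,[.4033,.2344,.17],[np.pi,0,-np.pi+.66])
```

```text
knob [0.47163473 0.22566455 0.052     ] 0.0968644250891198 lat ang -2.3910915418992156
knob latch [-0.07084153 -0.06606205]
turn [-0.0005 -0.0026 -0.3245] shift [0.0726 0.1831 0.2962] rows>= 3.6
```

Request:
play_rows:
  rows: [0,0,-0.1,0.02,0.06,0.07,-1,0,0,-0.2,0.04,0.12,0.14,-1,0,0,-0.3,0.073,0.183,0.2,-1,0,0,-0.3245,0.073,0.183,0.25,-1,0,0,-0.3245,0.073,0.183,0.295,-1,0,0,-0.3245,0.073,0.183,0.295,-1,0,0,-0.3245,0.073,0.183,0.295,-1]

```text
t: 5.7
ee_pos: [0.4044, 0.2342, 0.1721]
tcp_rot: [-3.141, -0.001, -2.483]
force: [-0.3, 0.6, -1.1]
grip_width: 0.017
```

Run:
```python
from h import *
from station import robot
s=robot.state();print(s["force"],s["ee_pos"],s["tcp_rot"])
c=robot.read_camera("side");pickle.dump(c,open("s5.pkl","wb"));crop(c,"pics/s5.png",200,215,200,150,4)
mv(s,[.4033,.2344,.117],[np.pi,0,-np.pi+.66])
```

```text
[-0.26829089  0.64242776 -1.12445262] [0.40438813 0.23424314 0.1721153 ] [-3.14095164e+00 -9.93912218e-04 -2.48317251e+00]
turn [-0.0006 -0.0009 -0.0015] shift [0.0014 0.0017 0.1102] rows>= 1.1
```

View pics/s5.png

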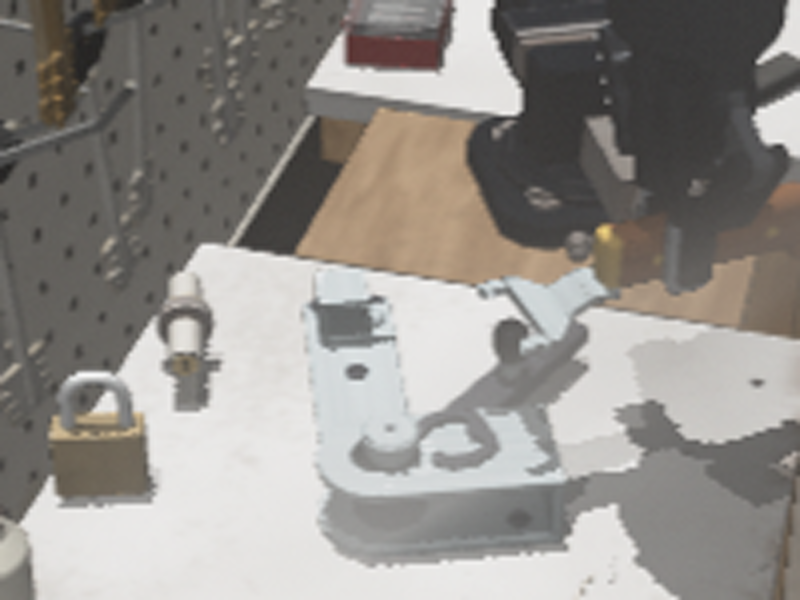

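Run:
```python
from h import *
c=pickle.load(open("s5.pkl","rb"))
T=np.array([.4044,.2342]);a=np.pi-2.483;u=np.array([np.cos(a),np.sin(a)]);n=np.array([-u[1],u[0]])
for L,l,nm in [(84,22,"tipL"),(84,-22,"tipR"),(72,19,"pL"),(72,-19,"pR")]:
    X=np.r_[T+u*L/1e3+n*l/1e3,.0945+.005];print(nm,((proj(c,X)-[200,215])*4).round(0))
```

```text
tipL [523. 345.]
tipR [482. 288.]
pL [546. 334.]
pR [509. 286.]
```

Request:
play_rows:
  rows: [0,0,0,0,0.002,0.05,-1,0,0,0,0.001,0.002,0.09,-1,0,0,0,0.001,0.002,0.105,-1,0,0,0,0.001,0.002,0.11,-1,0,0,0,0.001,0.002,0.112,-1,0,0,0,0.001,0.002,0.114,-1]

```text
t: 6.35
ee_pos: [0.4034, 0.2363, 0.1159]
tcp_rot: [3.141, 0.002, -2.482]
force: [0.5, -0.5, -2.0]
grip_width: 0.0171
```

Request:
play_rows:
  rows: [0,0,0,0,0,0.001,-1,0,0,0,0,0,0.001,-1,0,0,0,0,0,0.001,-1]

```text
t: 6.65
ee_pos: [0.403, 0.2359, 0.1147]
tcp_rot: [3.141, 0.001, -2.481]
force: [0.0, -0.1, -1.2]
grip_width: 0.0173
```

Run:
```python
from h import *
from station import robot
s=robot.state();print(s["force"],s["ee_pos"],s["tcp_rot"])
c=robot.read_camera("side");pickle.dump(c,open("s6.pkl","wb"));crop(c,"pics/s6.png",260,260,120,90,6.5)
```

```text
[ 0.02193182 -0.14789785 -1.1818448 ] [0.40298273 0.23593996 0.11471061] [ 3.14145471e+00  5.58639681e-04 -2.48141263e+00]
```

View pics/s6.png

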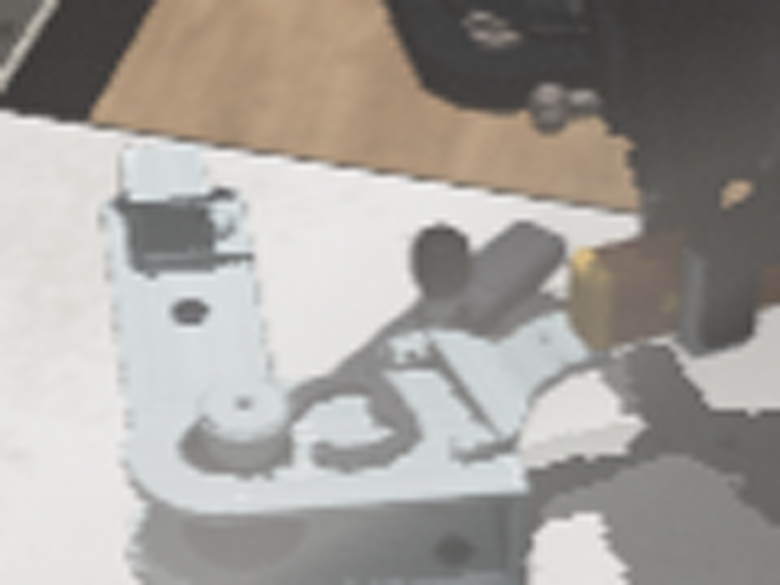

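Request:
play_rows:
  rows: [0,0,0,-0.006,-0.001,0,-1,0,0,0,-0.012,-0.0026,0,-1,0,0,0,-0.018,-0.0026,0,-1,0,0,0,-0.024,-0.0026,0,-1,0,0,0,-0.026,-0.0026,0,-1,0,0,0,-0.026,-0.0026,0,-1]

```text
t: 7.3
ee_pos: [0.4141, 0.2428, 0.1143]
tcp_rot: [-3.142, -0.0, -2.482]
force: [-0.3, -1.1, -2.2]
grip_width: 0.0174
```

Run:
```python
from h import *
from station import robot
s=robot.state();print(s["force"],s["ee_pos"],s["tcp_rot"])
c=robot.read_camera("side");pickle.dump(c,open("s7.pkl","wb"));crop(c,"pics/s7.png",270,290,90,65,8.5)
```

```text
[-0.2856319  -1.14860936 -2.21278992] [0.4140921  0.24278694 0.11428846] [-3.14154758e+00 -1.76001113e-04 -2.48172313e+00]
```

View pics/s7.png

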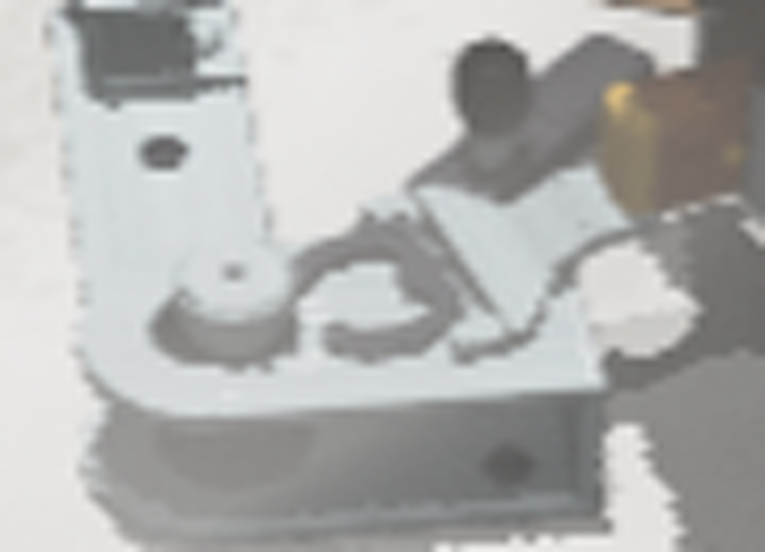

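Run:
```python
from h import *
from station import robot
s=robot.state()
T=s["ee_pos"];y0=s["tcp_rot"][2]+np.pi
u=lambda a:np.array([np.cos(a),np.sin(a)])
C0=T[:2]+.092*u(y0);C1=np.array([.4885,.3043])
for f in np.arange(1,9)/8:
    a=y0+(.395-y0)*f;p=C0+(C1-C0)*f-.092*u(a)
    mv(s,[*p,T[2]],[np.pi,0,a-np.pi])
```

```text
turn [-0.     -0.0002  0.0316] shift [-0.0013  0.0068 -0.    ] rows>= 0.2
turn [-0.     -0.0002  0.0632] shift [-0.0027  0.0137 -0.    ] rows>= 0.4
turn [-0.     -0.0002  0.0949] shift [-0.0044  0.0205 -0.    ] rows>= 0.7
turn [-0.     -0.0002  0.1265] shift [-0.0063  0.0273 -0.    ] rows>= 0.9
turn [-0.     -0.0002  0.1581] shift [-0.0083  0.0341 -0.    ] rows>= 1.1
turn [-0.     -0.0002  0.1897] shift [-0.0106  0.0408 -0.    ] rows>= 1.3
turn [-0.000e+00 -2.000e-04  2.214e-01] shift [-0.0131  0.0475 -0.    ] rows>= 1.5
turn [-1.00e-04 -2.00e-04  2.53e-01] shift [-0.0157  0.0541 -0.    ] rows>= 1.8
```

Request:
play_rows:
  rows: [0,0,0.0316,-0.0013,0.0068,0,-1,0,0,0.0632,-0.0027,0.0137,0,-1,0,0,0.0949,-0.0044,0.0205,0,-1,0,0,0.1265,-0.0063,0.0273,0,-1,0,0,0.158,-0.0083,0.0341,0,-1,0,0,0.19,-0.0106,0.0408,0,-1,0,0,0.2214,-0.0131,0.0475,0,-1,0,0,0.253,-0.0157,0.0541,0,-1,0,0,0.253,-0.0157,0.0541,0,-1]

```text
t: 8.25
ee_pos: [0.4034, 0.269, 0.1144]
tcp_rot: [-3.142, -0.0, -2.747]
force: [-0.3, -0.3, -0.8]
grip_width: 0.0171
```

Run:
```python
from h import *
from station import robot
s=robot.state();print(s["force"],s["ee_pos"],s["tcp_rot"])
c=robot.read_camera("side");pickle.dump(c,open("s8.pkl","wb"));crop(c,"pics/s8.png",270,290,90,65,8.5)
w=robot.read_camera("wrist");cv2.imwrite("pics/w8.png",w["pixels"])
```

```text
[-0.32993803 -0.26976287 -0.83239186] [0.40342928 0.26904134 0.11439806] [-3.14154801e+00 -9.04929959e-05 -2.74663537e+00]
```

View pics/s8.png

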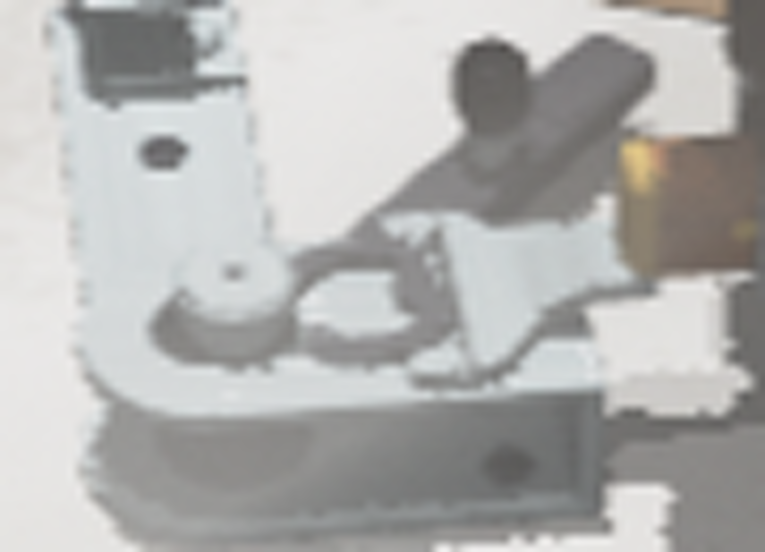

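View pics/w8.png

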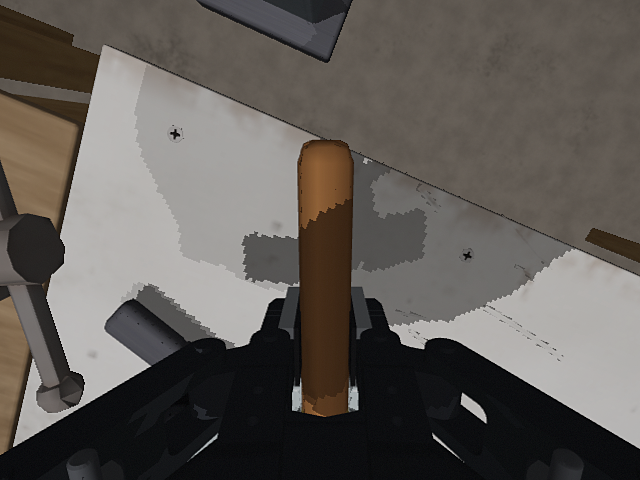

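Request:
play_rows:
  rows: [0,0,0,-0.004,0,0,-1,0,0,0,-0.008,0,0,-1,0,0,0,-0.01,0,0,-1,0,0,0,-0.01,0,0,-1]

```text
t: 8.75
ee_pos: [0.4084, 0.2708, 0.1144]
tcp_rot: [-3.142, 0.0, -2.747]
force: [-0.6, 0.2, -1.3]
grip_width: 0.0168
```

Request:
play_rows:
  rows: [0,0,0,-0.002,0,0,-1,0,0,0,-0.004,0,0,-1,0,0,0,-0.004,0,0,-1]

```text
t: 9.05
ee_pos: [0.41, 0.2715, 0.1143]
tcp_rot: [-3.141, -0.0, -2.747]
force: [-0.4, -0.8, -1.1]
grip_width: 0.0172
```

Run:
```python
from h import *
from station import robot
s=robot.state();print(s["force"],s["ee_pos"],s["tcp_rot"])
c=robot.read_camera("side");pickle.dump(c,open("s9.pkl","wb"));crop(c,"pics/s9.png",270,290,90,65,8.5)
```

```text
[-0.37131736 -0.77870899 -1.14299978] [0.41003608 0.27151396 0.11433261] [-3.14147634e+00 -2.88427521e-04 -2.74661996e+00]
```

View pics/s9.png

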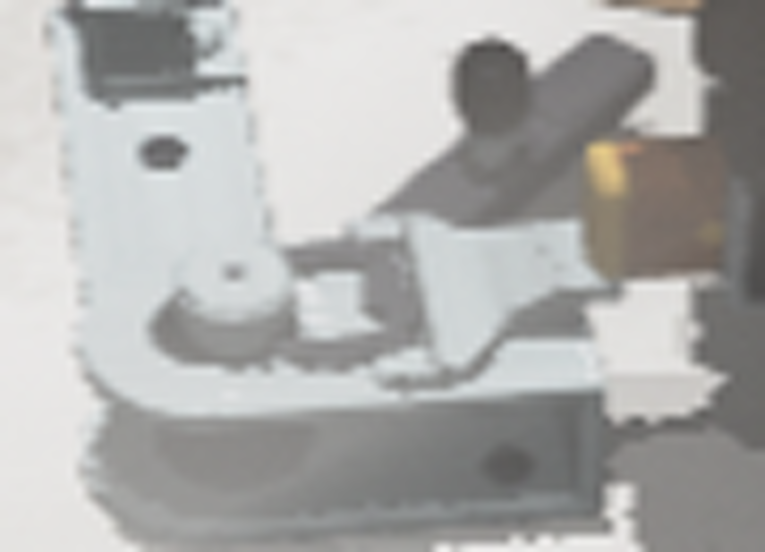

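Clip is straight, with both prongs just short of the pin. I'll keep pushing in small steps and watch the force.

Request:
play_rows:
  rows: [0,0,0,-0.002,0,0,-1,0,0,0,-0.004,0,0,-1,0,0,0,-0.004,0,0,-1]

```text
t: 9.4
ee_pos: [0.4115, 0.2719, 0.1142]
tcp_rot: [-3.141, -0.001, -2.747]
force: [-4.7, -1.6, 0.5]
grip_width: 0.017
```

Request:
play_rows:
  rows: [0,0,0,-0.002,0,0,-1,0,0,0,-0.004,0,0,-1,0,0,0,-0.004,0,0,-1]

```text
t: 9.7
ee_pos: [0.4137, 0.273, 0.1143]
tcp_rot: [-3.141, -0.0, -2.747]
force: [-2.8, -1.0, -1.3]
grip_width: 0.0171
```

Request:
play_rows:
  rows: [0,0,0,-0.002,0,0,-1,0,0,0,-0.004,0,0,-1,0,0,0,-0.004,0,0,-1]

```text
t: 10.0
ee_pos: [0.4158, 0.274, 0.1144]
tcp_rot: [3.142, 0.0, -2.747]
force: [-3.1, -1.1, -1.0]
grip_width: 0.0172
```

Request:
play_rows:
  rows: [0,0,0,-0.001,0,0,-1,0,0,0,-0.002,0,0,-1,0,0,0,-0.003,0,0,-1]

```text
t: 10.3
ee_pos: [0.4165, 0.2741, 0.1143]
tcp_rot: [-3.141, -0.001, -2.747]
force: [-7.6, -1.5, 1.5]
grip_width: 0.0168
```

Request:
play_rows:
  rows: [0,0,0,-0.001,0,0,-1,0,0,0,-0.002,0,0,-1,0,0,0,-0.003,0,0,-1]

```text
t: 10.6
ee_pos: [0.4172, 0.2742, 0.1141]
tcp_rot: [-3.141, -0.003, -2.747]
force: [-12.2, -1.0, 4.3]
grip_width: 0.0171
```

Request:
play_rows:
  rows: [0,0,0,-0.001,0,0,-1,0,0,0,-0.002,0,0,-1,0,0,0,-0.002,0,0,-1]

```text
t: 10.9
ee_pos: [0.4175, 0.2741, 0.1139]
tcp_rot: [-3.14, -0.004, -2.747]
force: [-13.1, -2.3, 4.1]
grip_width: 0.0171
```

Request:
play_rows:
  rows: [0,0,0,-0.001,0,0,-1,0,0,0,-0.002,0,0,-1,0,0,0,-0.002,0,0,-1]

```text
t: 11.2
ee_pos: [0.4182, 0.2741, 0.1138]
tcp_rot: [-3.14, -0.005, -2.747]
force: [-13.5, -4.1, 4.3]
grip_width: 0.017
```

Request:
play_rows:
  rows: [0,0,0,-0.001,0,0,-1,0,0,0,-0.002,0,0,-1,0,0,0,-0.002,0,0,-1]

```text
t: 11.5
ee_pos: [0.4186, 0.274, 0.1137]
tcp_rot: [-3.14, -0.006, -2.747]
force: [-17.0, -4.6, 7.3]
grip_width: 0.0169
```

Run:
```python
from h import *
from station import robot
s=robot.state();print(s["force"],s["ee_pos"],s["tcp_rot"])
c=robot.read_camera("side");pickle.dump(c,open("s10.pkl","wb"));crop(c,"pics/s10.png",270,290,90,65,8.5)
```

```text
[-16.95616753  -4.60006947   7.32881799] [0.4186122  0.27403629 0.11370803] [-3.13952516 -0.0060016  -2.74718884]
```

View pics/s10.png

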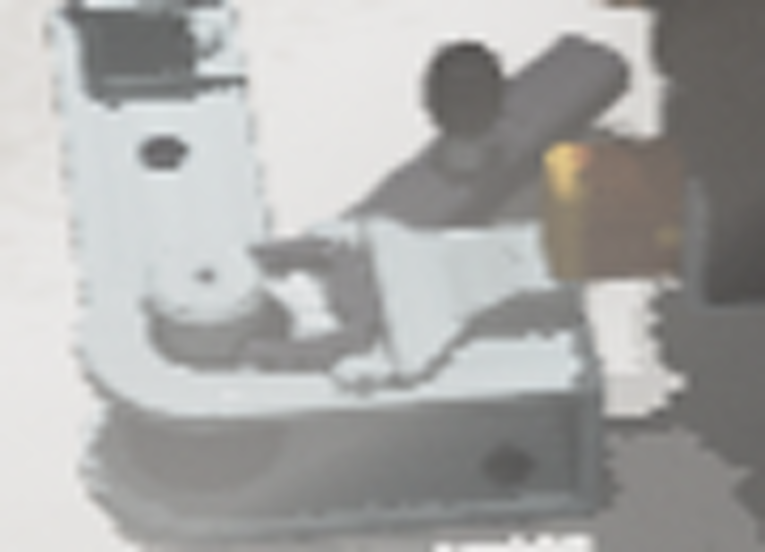

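Request:
play_rows:
  rows: [0,0,0,-0.001,0,0,-1,0,0,0,-0.002,0,0,-1,0,0,0,-0.002,0,0,-1]

```text
t: 11.85
ee_pos: [0.4195, 0.2743, 0.1137]
tcp_rot: [-3.139, -0.006, -2.747]
force: [-16.0, -5.7, 8.2]
grip_width: 0.0172
```

Request:
play_rows:
  rows: [0,0,0,-0.001,0,0,-1,0,0,0,-0.002,0,0,-1,0,0,0,-0.002,0,0,-1]

```text
t: 12.15
ee_pos: [0.4199, 0.2743, 0.1136]
tcp_rot: [-3.139, -0.007, -2.747]
force: [-19.4, -5.4, 10.7]
grip_width: 0.0171
```

Request:
play_rows:
  rows: [0,0,0,-0.001,0,0,-1,0,0,0,-0.002,0,0,-1,0,0,0,-0.002,0,0,-1]

```text
t: 12.45
ee_pos: [0.4213, 0.275, 0.1137]
tcp_rot: [-3.139, -0.006, -2.747]
force: [-16.1, -4.8, 8.0]
grip_width: 0.0173
```

Request:
play_rows:
  rows: [0,0,0,-0.001,0,0,-1,0,0,0,-0.002,0,0,-1,0,0,0,-0.002,0,0,-1]

```text
t: 12.75
ee_pos: [0.4222, 0.2753, 0.1137]
tcp_rot: [-3.139, -0.006, -2.747]
force: [-16.6, -4.6, 8.1]
grip_width: 0.017
```

Request:
play_rows:
  rows: [0,0,0,-0.001,0,0,-1,0,0,0,-0.002,0,0,-1,0,0,0,-0.002,0,0,-1]

```text
t: 13.05
ee_pos: [0.4233, 0.2759, 0.1137]
tcp_rot: [-3.139, -0.006, -2.747]
force: [-15.6, -5.2, 7.0]
grip_width: 0.0171
```

Run:
```python
from h import *
from station import robot
s=robot.state();print(s["force"],s["ee_pos"],s["tcp_rot"])
c=robot.read_camera("side");pickle.dump(c,open("s11.pkl","wb"));crop(c,"pics/s11.png",270,290,90,65,8.5)
```

```text
[-15.61394663  -5.18269896   6.99915751] [0.42331666 0.27588877 0.11373245] [-3.13941763 -0.00591794 -2.7472345 ]
```

View pics/s11.png

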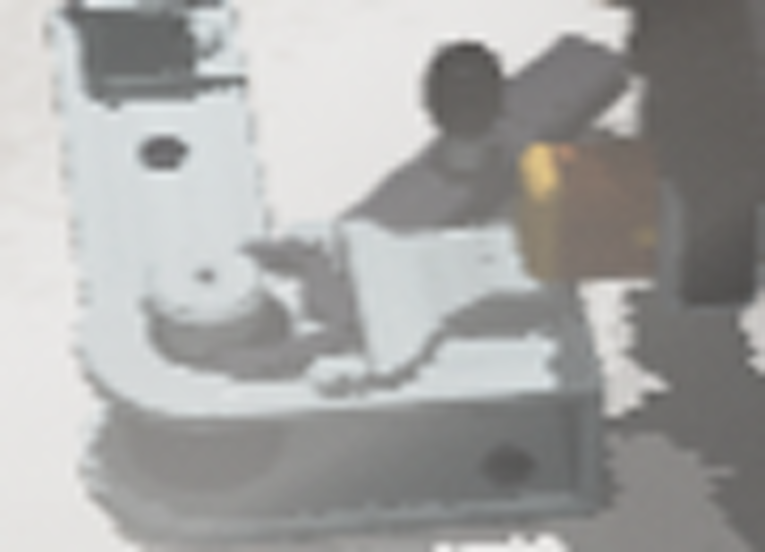

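Request:
play_rows:
  rows: [0,0,0,-0.001,0,0,-1,0,0,0,-0.002,0,0,-1,0,0,0,-0.002,0,0,-1]

```text
t: 13.4
ee_pos: [0.4252, 0.2772, 0.1139]
tcp_rot: [-3.14, -0.004, -2.747]
force: [-8.7, -2.5, 0.6]
grip_width: 0.0172
```

Request:
play_rows:
  rows: [0,0,0,-0.001,0,0,-1,0,0,0,-0.002,0,0,-1,0,0,0,-0.002,0,0,-1]

```text
t: 13.7
ee_pos: [0.4283, 0.2796, 0.1147]
tcp_rot: [3.141, 0.002, -2.746]
force: [-0.6, -0.6, -2.2]
grip_width: 0.0171
```

Request:
play_rows:
  rows: [0,0,0,-0.001,0,0,-1,0,0,0,-0.002,0,0,-1,0,0,0,-0.002,0,0,-1]

```text
t: 14.0
ee_pos: [0.4289, 0.2797, 0.1146]
tcp_rot: [3.141, 0.001, -2.746]
force: [0.0, -0.7, -1.9]
grip_width: 0.0169
```

It has snapped and the push has dropped off. I'll press on until the lug seats.

Request:
play_rows:
  rows: [0,0,0,-0.001,0,0,-1,0,0,0,-0.002,0,0,-1,0,0,0,-0.002,0,0,-1]

```text
t: 14.3
ee_pos: [0.4295, 0.2797, 0.1144]
tcp_rot: [3.142, 0.0, -2.746]
force: [0.7, -0.5, -2.2]
grip_width: 0.0172
```

Request:
play_rows:
  rows: [0,0,0,-0.001,0,0,-1,0,0,0,-0.002,0,0,-1,0,0,0,-0.002,0,0,-1]

```text
t: 14.6
ee_pos: [0.4304, 0.2801, 0.1144]
tcp_rot: [3.142, 0.0, -2.746]
force: [0.2, -0.4, -1.6]
grip_width: 0.0173
```

Run:
```python
from h import *
from station import robot
s=robot.state();print(s["force"],s["ee_pos"],s["tcp_rot"])
c=robot.read_camera("side");pickle.dump(c,open("s12.pkl","wb"));crop(c,"pics/s12.png",270,290,90,65,8.5)
```

```text
[ 0.20127377 -0.39524824 -1.58347423] [0.43041543 0.28014085 0.11440096] [ 3.14157975e+00  5.60985988e-05 -2.74647813e+00]
```

View pics/s12.png

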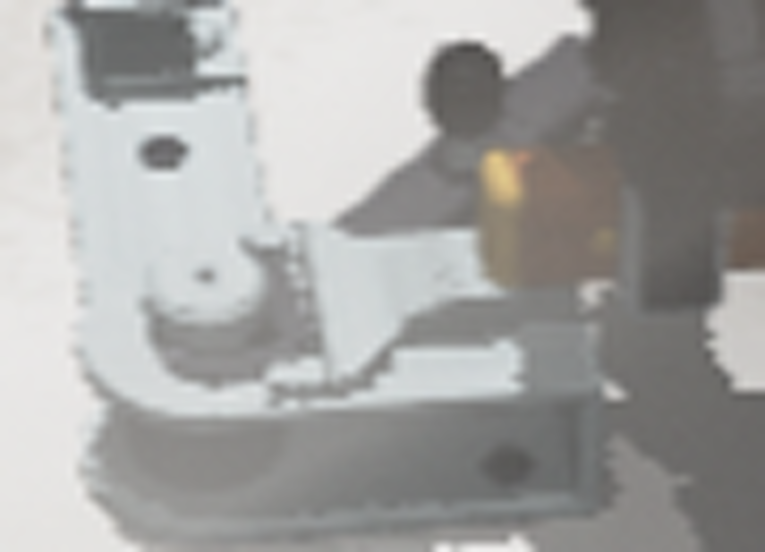

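Request:
play_rows:
  rows: [0,0,0,-0.001,0,0,-1,0,0,0,-0.002,0,0,-1,0,0,0,-0.002,0,0,-1]

```text
t: 14.95
ee_pos: [0.4313, 0.2805, 0.1144]
tcp_rot: [-3.142, -0.0, -2.746]
force: [1.3, 0.3, -1.2]
grip_width: 0.0172
```

Request:
play_rows:
  rows: [0,0,0,-0.001,0,0,-1,0,0,0,-0.002,0,0,-1,0,0,0,-0.002,0,0,-1]

```text
t: 15.25
ee_pos: [0.4323, 0.2809, 0.1144]
tcp_rot: [3.142, 0.0, -2.747]
force: [0.1, -0.3, -2.1]
grip_width: 0.0173
```

Request:
play_rows:
  rows: [0,0,0,-0.001,0,0,-1,0,0,0,-0.002,0,0,-1,0,0,0,-0.002,0,0,-1]

```text
t: 15.55
ee_pos: [0.433, 0.2812, 0.1144]
tcp_rot: [-3.142, -0.0, -2.747]
force: [-1.3, 0.3, -1.5]
grip_width: 0.0171
```

Request:
play_rows:
  rows: [0,0,0,-0.001,0,0,-1,0,0,0,-0.002,0,0,-1,0,0,0,-0.002,0,0,-1]

```text
t: 15.85
ee_pos: [0.4334, 0.2811, 0.1142]
tcp_rot: [-3.141, -0.001, -2.747]
force: [-4.9, -0.3, 0.5]
grip_width: 0.017
```

Request:
play_rows:
  rows: [0,0,0,-0.001,0,0,-1,0,0,0,-0.002,0,0,-1,0,0,0,-0.002,0,0,-1]

```text
t: 16.15
ee_pos: [0.4337, 0.2811, 0.114]
tcp_rot: [-3.141, -0.003, -2.747]
force: [-10.1, -0.2, 2.5]
grip_width: 0.0171
```

Request:
play_rows:
  rows: [0,0,0,-0.001,0,0,-1,0,0,0,-0.002,0,0,-1,0,0,0,-0.003,0,0,-1]

```text
t: 16.45
ee_pos: [0.4341, 0.281, 0.1138]
tcp_rot: [-3.14, -0.005, -2.747]
force: [-15.3, -1.6, 6.4]
grip_width: 0.0172
```

Request:
play_rows:
  rows: [0,0,0,-0.001,0,0,-1,0,0,0,-0.002,0,0,-1,0,0,0,-0.002,0,0,-1]

```text
t: 16.75
ee_pos: [0.4343, 0.2809, 0.1137]
tcp_rot: [-3.14, -0.007, -2.747]
force: [-18.8, -1.1, 8.7]
grip_width: 0.0174
```

Run:
```python
from h import *
from station import robot
s=robot.state();print(s["force"],s["ee_pos"],s["tcp_rot"])
c=robot.read_camera("side");pickle.dump(c,open("s13.pkl","wb"));crop(c,"pics/s13.png",270,290,90,65,8.5)
```

```text
[-18.83135461  -1.10976213   8.72304072] [0.43432946 0.28091752 0.11368935] [-3.13980118 -0.00652382 -2.74696225]
```

View pics/s13.png

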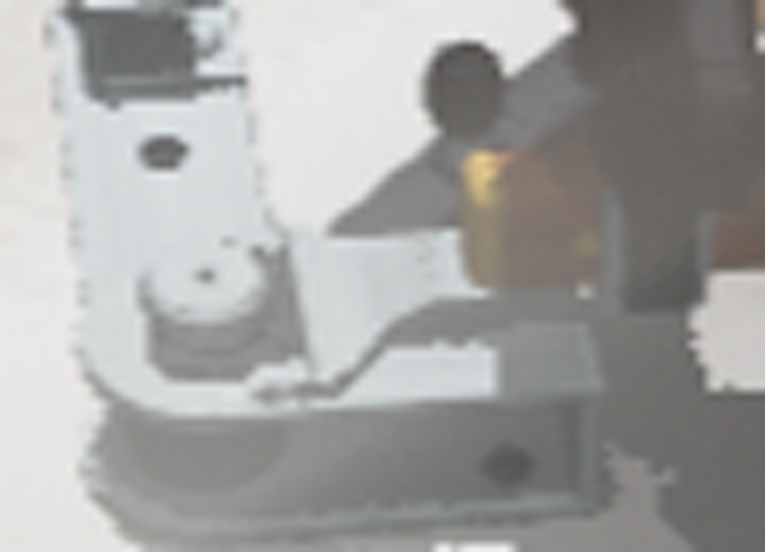

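Request:
play_rows:
  rows: [0,0,0,0.004,0,0,-1,0,0,0,0.008,0,0,-1,0,0,0,0.02,0,0,-1,0,0,0,0.04,0,-0.002,-1,0,0,0,0.06,0,-0.02,-1,0,0,0,0.06,0,-0.1,-1,0,0,0,0.06,0,-0.15,-1,0,0,0,0.06,0,-0.15,-1]

```text
t: 17.6
ee_pos: [0.4104, 0.2728, 0.1938]
tcp_rot: [3.138, 0.007, -2.746]
force: [0.1, 0.8, -1.2]
grip_width: 0.0172
```

Run:
```python
from h import *
from station import robot
s=robot.state();print(s["force"],s["ee_pos"],s["tcp_rot"],s["joint_positions"].round(2))
c=robot.read_camera("side");pickle.dump(c,open("s14.pkl","wb"));crop(c,"pics/s14.png",260,200,120,160,3.7);crop(c,"pics/s14b.png",270,290,90,65,8.5)
mv(s,[.43,.28,.37],[np.pi,0,np.pi])
```

```text
[ 0.09086273  0.77161297 -1.23267615] [0.41041428 0.27275967 0.19381535] [ 3.13808223  0.00693102 -2.74554948] [ 0.99  0.16 -0.54  0.   -0.86 -2.16]
turn [0.0046 0.0059 0.3782] shift [-0.0442 -0.0005 -0.3521] rows>= 3.5
```

View pics/s14.png

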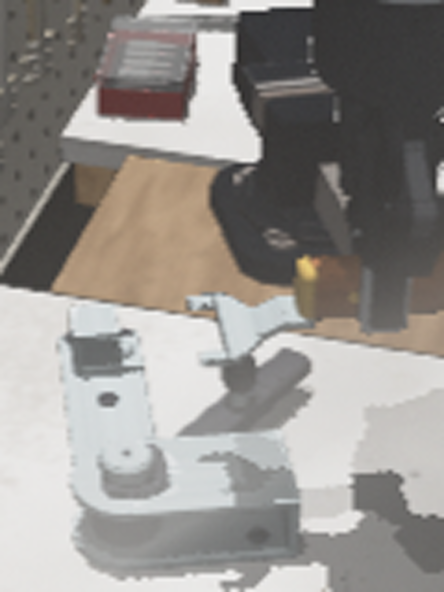

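View pics/s14b.png

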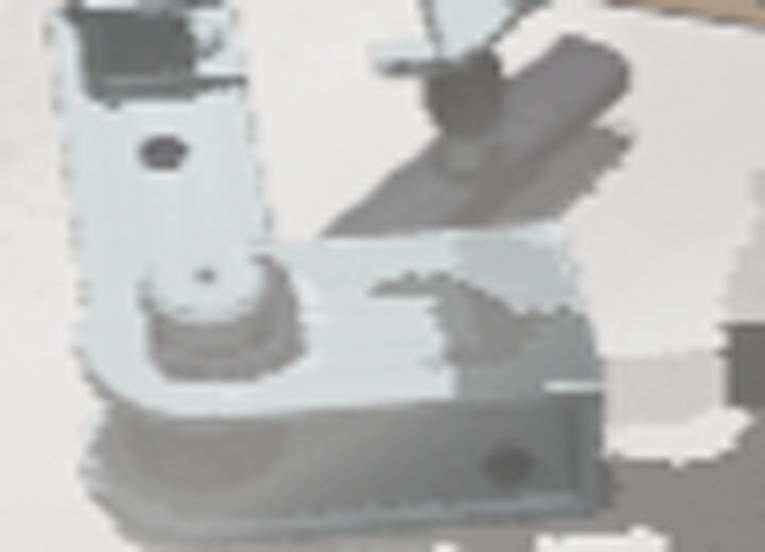

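Run:
```python
from h import *
from station import robot
c=pickle.load(open("s14.pkl","rb"))
q=lambda x,y,z:onz(c,270+(x+.5)/8.5-.5,290+(y+.5)/8.5-.5,z)
p=q(205,277,.05);a=q(268,260,.04);b=q(303,350,.04);print("pin",p,"back corners",a,b)
u=np.array([np.cos(.395),np.sin(.395)]);n=np.array([-u[1],u[0]])
for k in (a,b): print((k-p)[:2]@u,(k-p)[:2]@n)
s=robot.state()
mv(s,[*s["ee_pos"][:2],.33],[np.pi,0,s["tcp_rot"][2]])
mv(s,[.48,-.20,.33],[np.pi,0,3.074])
```

```text
pin [0.51972198 0.31568633 0.05      ] back corners [0.51195684 0.29518404 0.04      ] [0.49724178 0.32100349 0.04      ]
-0.015056650494793362 -0.01593544882851757
-0.018703065815232615 0.013558289132864366
turn [0.0025 0.0041 0.    ] shift [-0.0012  0.0007 -0.2764] rows>= 2.8
turn [0.0034 0.0034 0.4422] shift [ 0.2327 -0.9246 -0.2798] rows>= 9.9
```

Request:
play_rows:
  rows: [0.003,0.004,0,0,0,-0.1,-1,0.003,0.004,0,0.01,-0.02,-0.2,-1,0.003,0.004,0.03,0.03,-0.1,-0.28,-1,0.003,0.004,0.08,0.05,-0.2,-0.28,-1,0.003,0.004,0.13,0.08,-0.3,-0.28,-1,0.003,0.004,0.18,0.1,-0.4,-0.28,-1,0.003,0.004,0.24,0.13,-0.5,-0.28,-1,0.003,0.004,0.3,0.16,-0.6,-0.28,-1,0.003,0.004,0.36,0.19,-0.7,-0.28,-1,0.003,0.004,0.42,0.21,-0.8,-0.28,-1,0.003,0.004,0.442,0.233,-0.9,-0.28,-1,0.003,0.004,0.442,0.233,-0.925,-0.28,-1]

```text
t: 18.85
ee_pos: [0.4791, -0.203, 0.3283]
tcp_rot: [-3.138, -0.005, 3.071]
force: [0.9, 0.6, -2.0]
grip_width: 0.0171
```

Run:
```python
from h import *
from station import robot
s=robot.state();print(s["ee_pos"],s["tcp_rot"])
mv(s,[.486,-.3426,.33],[np.pi,0,3.074]); mv(s,[.486,-.3426,.0785],[np.pi,0,3.074])
```

```text
[ 0.47913057 -0.20303019  0.32829427] [-3.13765112 -0.00505523  3.07103874]
turn [-0.0038 -0.0048 -0.0028] shift [-0.0334 -0.2775 -0.0025] rows>= 2.8
turn [-0.0038 -0.0048 -0.0028] shift [-0.0359 -0.2755  0.5005] rows>= 5.7
```

Request:
play_rows:
  rows: [0,0,0,-0.012,-0.1,0,-1,0,0,0,-0.024,-0.2,0,-1,0,0,0,-0.035,-0.276,0.08,-1,0,0,0,-0.035,-0.276,0.18,-1,0,0,0,-0.035,-0.276,0.28,-1,0,0,0,-0.035,-0.276,0.37,-1,0,0,0,-0.035,-0.276,0.44,-1,0,0,0,-0.035,-0.276,0.475,-1,0,0,0,-0.035,-0.276,0.49,-1,0,0,0,-0.035,-0.276,0.49,-1]

```text
t: 19.85
ee_pos: [0.4864, -0.3397, 0.0836]
tcp_rot: [-3.138, -0.006, 3.074]
force: [0.7, 0.7, -1.5]
grip_width: 0.0169
```

Request:
play_rows:
  rows: [0,0,0,0,0,0.004,-1,0,0,0,0,0,0.008,-1,0,0,0,0,0,0.008,-1]

```text
t: 20.15
ee_pos: [0.4877, -0.3402, 0.0818]
tcp_rot: [-3.137, -0.002, 3.074]
force: [-0.4, -0.8, -2.0]
grip_width: 0.0171
```

Request:
play_rows:
  rows: [0,0,0,0,0,0.003,-1,0,0,0,0,0,0.005,-1,0,0,0,0,0,0.005,-1]

```text
t: 20.45
ee_pos: [0.4873, -0.3401, 0.0785]
tcp_rot: [-3.138, -0.003, 3.074]
force: [0.9, 0.2, -0.7]
grip_width: 0.0172
```

Run:
```python
from h import *
from station import robot
s=robot.state();print(s["ee_pos"],s["tcp_rot"],s["force"])
c=robot.read_camera("side");crop(c,"pics/s15.png",280,140,120,70,6.5)
```

```text
[ 0.48725823 -0.34010778  0.07845212] [-3.13761574 -0.00321429  3.07376696] [ 0.86574022  0.21889521 -0.65801068]
```

View pics/s15.png

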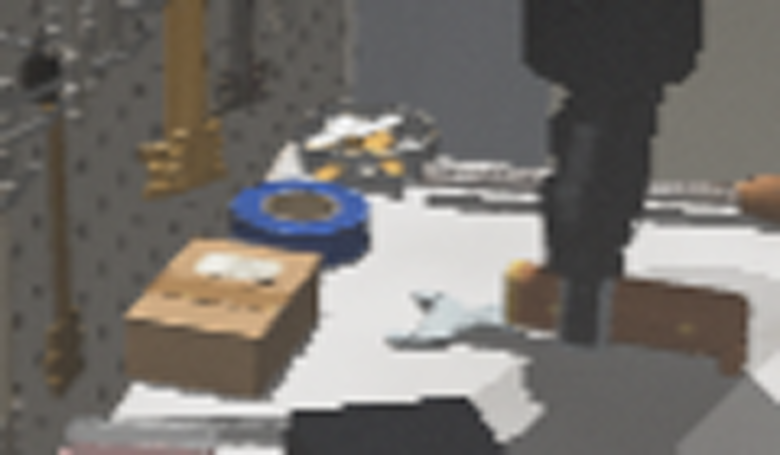

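Tool is about 1 mm off the bench. I'll release it there, then lift away.

Request:
play_rows:
  rows: [0,0,0,0,0,0.001,-1,0,0,0,0,0,0.002,-0.5,0,0,0,0,0,0.002,0,0,0,0,0,0,0.002,0.5,0,0,0,0,0,0.002,1,0,0,0,0,0,0,1,0,0,0,0,0,0,1,0,0,0,0,0,-0.05,1,0,0,0,0,0,-0.15,1,0,0,0,0,0,-0.25,1,0,0,0,0,0,-0.35,1,0,0,0,0,0,-0.45,1]

```text
t: 21.7
ee_pos: [0.4876, -0.3391, 0.3058]
tcp_rot: [-3.138, -0.003, 3.074]
force: [1.2, -1.0, -1.1]
grip_width: 0.0854
```

Run:
```python
from h import *
from station import robot
s=robot.state();print(s["ee_pos"],s["tcp_rot"],s["force"])
w=robot.read_camera("wrist");cv2.imwrite("pics/w16.png",w["pixels"])
mv(s,[.42,.10,.35],[np.pi,0,-np.pi+.395])
```

```text
[ 0.48760921 -0.33912759  0.30575989] [-3.13753164e+00 -2.94084386e-03  3.07382405e+00] [ 1.21731744 -0.96936368 -1.14652861]
turn [-0.0032 -0.0037 -0.4419] shift [ 0.1946  0.8667 -0.0914] rows>= 8.9
```

View pics/w16.png

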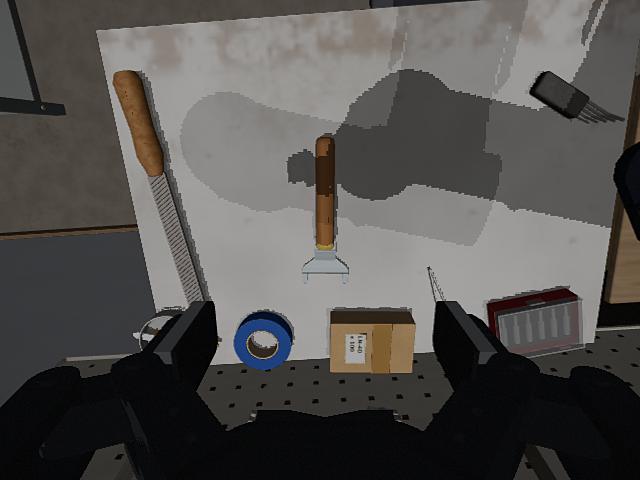

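```bash
cat >> h.py <<'E'
P=np.array([.5165,.3158])
def F(th,off,z):
    l=.092*np.array([-np.sin(th),-np.cos(th)])-off*np.array([np.cos(th),-np.sin(th)])
    a=.395;R=np.array([[np.cos(a),-np.sin(a)],[np.sin(a),np.cos(a)]])
    return [*(P+R@l),z],[np.pi,0,.395-th-np.pi]
E
python3 - <<'E'
from h import *
from station import robot
c=pickle.load(open("s14.pkl","rb"))
k=onz(c,270+465/8.5,290+85/8.5,.045);print("knob",k,F(.82,0,0)[0])
s=robot.state()
mv(s,[.44,.0,.33],[np.pi,0,np.pi])
print(F(.82,.042,.18));mv(s,*F(.82,.042,.18))
E
```

```text
knob [0.48358099 0.23239241 0.045     ] [np.float64(0.4785664880796049), np.float64(0.23198443656822892), 0]
turn [-0.0099  0.0074 -0.0633] shift [ 0.145   0.6734 -0.0371] rows>= 6.9
([np.float64(0.4403028612955355), np.float64(0.24930190940145275), 0.18], [3.141592653589793, 0, -3.566592653589793])
turn [-0.0081  0.0094  0.3425] shift [0.1799 1.1739 0.2576] rows>= 12.2
```

Request:
play_rows:
  rows: [0,0,0.03,0.02,0.1,-0.04,-1,-0.002,0.002,0.06,0.04,0.2,-0.04,-1,-0.004,0.004,0.1,0.06,0.3,-0.04,-1,-0.006,0.006,0.13,0.08,0.4,-0.04,-1,-0.008,0.009,0.17,0.1,0.5,-0.04,-1,-0.008,0.009,0.2,0.12,0.6,-0.04,-1,-0.008,0.009,0.24,0.14,0.7,-0.04,-1,-0.008,0.009,0.28,0.16,0.8,-0.04,-1,-0.008,0.009,0.32,0.18,0.9,-0.04,-1,-0.008,0.009,0.3425,0.18,1,-0.04,-1,-0.008,0.009,0.3425,0.18,1,-0.04,-1,-0.008,0.009,0.3425,0.18,1,-0.04,-1]

```text
t: 22.95
ee_pos: [0.432, 0.1675, 0.3215]
tcp_rot: [3.14, -0.013, 2.718]
force: [-0.9, -0.6, 0.1]
grip_width: -0.0001
```

Run:
```python
from h import *
from station import robot
s=robot.state();print(s["ee_pos"],s["tcp_rot"],s["joint_positions"].round(2))
w=robot.read_camera("wrist");cv2.imwrite("pics/w17.png",w["pixels"]);pickle.dump(w,open("w17.pkl","wb"))
mv(s,*F(.82,.042,.14))
```

```text
[0.43199961 0.16748951 0.32146266] [ 3.14027614 -0.01265092  2.71843991] [ 0.79 -0.01 -0.4  -0.01 -1.18 -2.78]
turn [ 0.0012 -0.0121  0.0018] shift [0.0475 0.1555 0.3638] rows>= 4.0
```

View pics/w17.png

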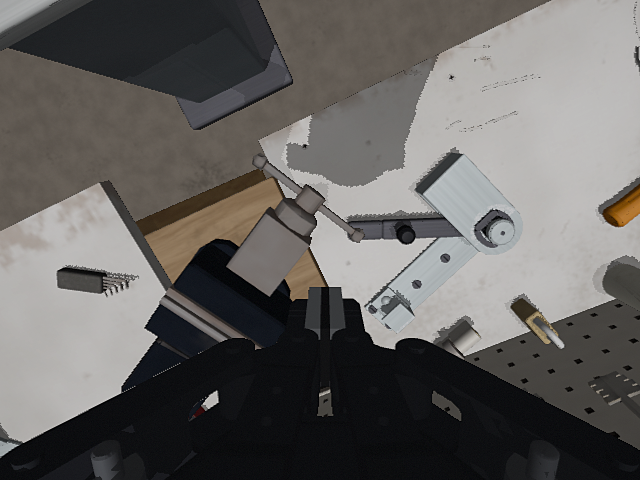

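Run:
```python
from h import *
c=pickle.load(open("w17.pkl","rb"))
crop(c,"pics/w17c.png",345,145,190,130,4.2)
crop(c,"pics/w17d.png",460,195,70,60,10)
```

```text
(no output)
```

View pics/w17c.png

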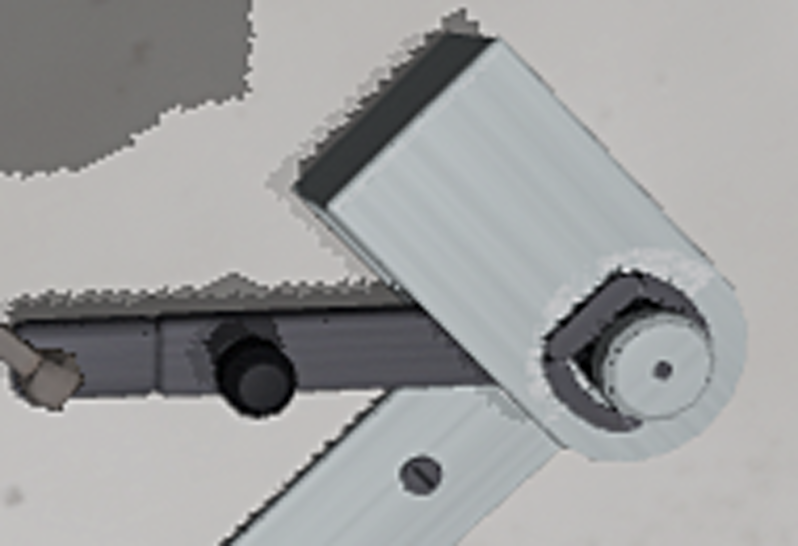

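View pics/w17d.png

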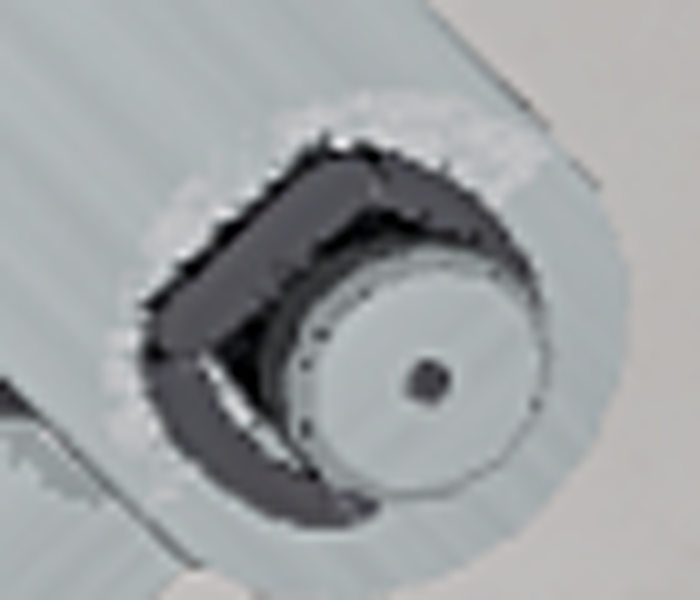

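Run:
```python
from h import *
c=pickle.load(open("w17.pkl","rb"));s=pickle.load(open("d0.pkl","rb"))["side"]
d=lambda x,y,z:onz(c,460+(x+.5)/10-.5,195+(y+.5)/10-.5,z)
q=lambda x,y,z:onz(c,345+(x+.5)/4.2-.5,145+(y+.5)/4.2-.5,z)
p=d(425,375,.05);a=d(150,315,.04);b=d(330,147,.04);print("pin",p,a,b)
v=(b-a)[:2];print("clip yaw",np.arctan2(-v[0],v[1]),np.hypot(*v))
m=(a+b)[:2]/2;e=np.array([v[1],-v[0]])/np.hypot(*v);print("along",(p[:2]-m)@e,"lat",(p[:2]-m)@(v/np.hypot(*v)))
A,B=q(328,208,.036),q(495,40,.036);w=(B-A)[:2];print("latch yaw",np.arctan2(-w[0],w[1]))
k=q(263,388,.052);r=k[:2]-p[:2];print("knob",k,np.hypot(*r),"theta",-np.pi/2-(np.arctan2(r[1],r[0])-.395))
def tri(c1,p1,c2,p2):
    C1,d1=ray(c1,*p1);C2,d2=ray(c2,*p2)
    x=np.linalg.lstsq(np.c_[d1,-d2],C2-C1,rcond=None)[0];return C1+x[0]*d1,C2+x[1]*d2
print(tri(c,(355,235),s,(344,276)),tri(c,(260,162),s,(397,270)))
```

```text
pin [0.51669463 0.31640715 0.05      ] [0.50405152 0.2970088  0.04      ] [0.49519198 0.31818952 0.04      ]
clip yaw 0.3961678596055333 0.022958972216285605
along 0.019149406168497633 lat 0.0015375995322401215
latch yaw 0.40410657801324845
knob [0.48321874 0.23133622 0.052     ] 0.09142045015341642 theta 0.7698952733905133
(array([0.45489237, 0.18704679, 0.07372598]), array([0.45733647, 0.18700665, 0.0743957 ])) (array([0.36279797, 0.13856518, 0.07424269]), array([0.36193232, 0.13850182, 0.07426836]))
```

```bash
sed -i 's/P=np.array.*/P=np.array([.5167,.3162])/; s/\.395-th-np\.pi\]/.395-min(th,.62)-np.pi]/' h.py
python3 - <<'E'
from h import *
from station import robot
s=robot.state();print(F(.77,.040,.14)[0])
mv(s,*F(.77,.04,.15));mv(s,*F(.77,.04,.1125))
E
```

```text
[np.float64(0.4457826224475911), np.float64(0.24524419994750896), 0.14]
turn [ 0.0021 -0.012  -0.1904] shift [0.0355 0.1551 0.3435] rows>= 3.8
turn [ 0.0021 -0.012  -0.1904] shift [0.0346 0.1551 0.4185] rows>= 4.5
```

Request:
play_rows:
  rows: [0,-0.006,-0.06,0.015,0.08,0.05,-1,0,-0.012,-0.12,0.03,0.13,0.12,-1,0.002,-0.012,-0.19,0.0355,0.155,0.2,-1,0.002,-0.012,-0.19,0.0355,0.155,0.28,-1,0.002,-0.012,-0.19,0.0355,0.155,0.34,-1,0.002,-0.012,-0.19,0.0355,0.155,0.38,-1,0.002,-0.012,-0.19,0.035,0.155,0.415,-1,0.002,-0.012,-0.19,0.035,0.155,0.417,-1,0.002,-0.012,-0.19,0.035,0.155,0.417,-1]

```text
t: 23.9
ee_pos: [0.4465, 0.2438, 0.1138]
tcp_rot: [-3.142, 0.0, 2.913]
force: [-0.2, -0.6, 1.0]
grip_width: 0.0003
```

Run:
```python
from h import *
from station import robot
s=robot.state();print(s["ee_pos"],s["tcp_rot"],s["force"],s["joint_positions"].round(2))
c=robot.read_camera("side");crop(c,"pics/s18.png",260,230,130,130,4.5)
for th,off in [(.77,.03),(.77,.02),(.7,.018),(.6,.018),(.5,.018),(.4,.018),(.32,.018),(.25,.018)]: mv(s,*F(th,off,.1125))
```

```text
[0.44651209 0.24382465 0.11377652] [-3.14156918e+00  2.25804912e-04  2.91286124e+00] [-0.22810176 -0.57737234  0.9505849 ] [ 0.89  0.3  -0.59  0.   -0.68 -2.69]
turn [-0.      0.0002 -0.0036] shift [-0.0177 -0.0005  0.0026] rows>= 0.2
turn [-0.      0.0002 -0.0036] shift [-0.0375 -0.0034  0.0026] rows>= 0.4
turn [-0.      0.0002 -0.0036] shift [-0.054  -0.0079  0.0026] rows>= 0.5
turn [-0.      0.0002 -0.0227] shift [-0.0723 -0.012   0.0026] rows>= 0.7
turn [-0.      0.0002 -0.1182] shift [-0.0909 -0.0142  0.0026] rows>= 0.9
turn [-0.000e+00  2.000e-04 -2.136e-01] shift [-0.1096 -0.0146  0.0026] rows>= 1.5
turn [-1.0e-04  2.0e-04 -2.9e-01] shift [-0.1246 -0.0135  0.0026] rows>= 2.0
turn [-1.000e-04  2.000e-04 -3.569e-01] shift [-0.1376 -0.0116  0.0026] rows>= 2.5
```

View pics/s18.png

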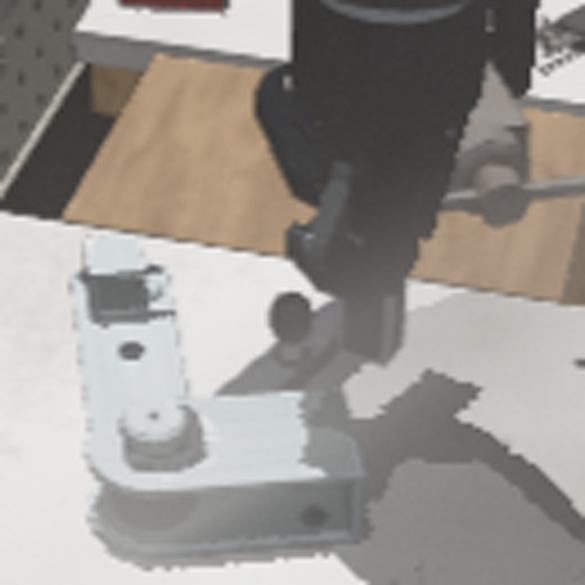

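Request:
play_rows:
  rows: [0,0,0,-0.009,0,0,-1,0,0,0,-0.018,-0.001,0,-1,0,0,0,-0.028,-0.002,0,-1,0,0,0,-0.038,-0.003,0,-1,0,0,0,-0.054,-0.008,0,-1,0,0,-0.01,-0.063,-0.01,0,-1,0,0,-0.023,-0.072,-0.012,0,-1,0,0,-0.07,-0.081,-0.013,0,-1,0,0,-0.118,-0.091,-0.014,0,-1,0,0,-0.165,-0.1,-0.0145,0,-1,0,0,-0.214,-0.11,-0.0145,0,-1,0,0,-0.29,-0.1246,-0.0135,0,-1]

```text
t: 25.15
ee_pos: [0.5052, 0.2237, 0.1134]
tcp_rot: [-3.141, -0.0, -3.062]
force: [-0.1, -0.4, 1.0]
grip_width: 0.0006
```

Run:
```python
from h import *
from station import robot
s=robot.state();print(s["ee_pos"],s["tcp_rot"],s["force"],s["joint_positions"].round(2))
c=robot.read_camera("side");crop(c,"pics/s19.png",260,230,130,130,4.5)
for th,off in [(.28,.018),(.22,.018),(.16,.018),(.1,.018),(.05,.018),(0,.018),(0,.014),(0,.01)]: mv(s,*F(th,off,.1125))
```

```text
[0.50523212 0.22373726 0.11339335] [-3.14147407e+00 -3.35745808e-04 -3.06244463e+00] [-0.12223923 -0.42691228  0.98536647] [ 0.77  0.36 -0.49 -0.   -0.72 -2.26]
turn [-0.0001 -0.0003 -0.0342] shift [-0.0081 -0.0026  0.0018] rows>= 0.2
turn [-0.0001 -0.0003 -0.0915] shift [-0.0193 -0.0041  0.0018] rows>= 0.6
turn [-1.000e-04 -3.000e-04 -1.488e-01] shift [-0.0305 -0.0048  0.0018] rows>= 1.0
turn [-1.000e-04 -3.000e-04 -2.061e-01] shift [-0.0417 -0.0049  0.0018] rows>= 1.4
turn [-1.000e-04 -3.000e-04 -2.539e-01] shift [-0.0511 -0.0045  0.0018] rows>= 1.8
turn [-1.000e-04 -3.000e-04 -3.016e-01] shift [-0.0604 -0.0035  0.0018] rows>= 2.1
turn [-1.000e-04 -3.000e-04 -3.016e-01] shift [-0.068  -0.0011  0.0018] rows>= 2.1
turn [-1.000e-04 -3.000e-04 -3.016e-01] shift [-0.0756  0.0014  0.0018] rows>= 2.1
```

View pics/s19.png

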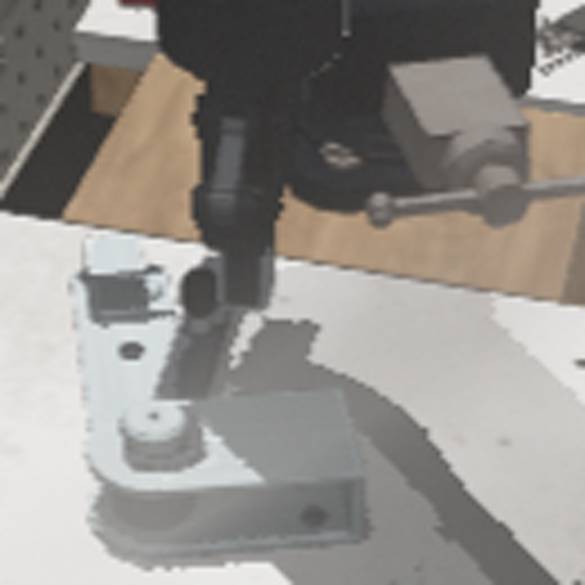

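Request:
play_rows:
  rows: [0,0,-0.034,-0.008,-0.0026,0,-1,0,0,-0.09,-0.019,-0.004,0,-1,0,0,-0.12,-0.025,-0.0045,0,-1,0,0,-0.149,-0.0305,-0.005,0,-1,0,0,-0.178,-0.036,-0.005,0,-1,0,0,-0.206,-0.042,-0.005,0,-1]

```text
t: 25.8
ee_pos: [0.5249, 0.2225, 0.1131]
tcp_rot: [-3.141, -0.003, -2.85]
force: [-6.0, -0.6, 3.3]
grip_width: 0.0001
```

Request:
play_rows:
  rows: [0,0,-0.024,-0.005,0,0,-1,0,0,-0.048,-0.0094,0,0,-1,0,0,-0.048,-0.0094,0,0,-1]

```text
t: 26.1
ee_pos: [0.5299, 0.2235, 0.1131]
tcp_rot: [-3.141, -0.003, -2.8]
force: [-2.7, -3.9, 2.4]
grip_width: 0.0003
```

Run:
```python
from h import *
from station import robot
s=robot.state();print(s["ee_pos"],s["tcp_rot"],s["force"])
c=robot.read_camera("side");crop(c,"pics/s20.png",260,250,100,100,6)
for th,off in [(.05,.018),(0,.018),(0,.014),(0,.01)]: mv(s,*F(th,off,.1125))
```

```text
[0.52992547 0.22346712 0.11307648] [-3.14065952e+00 -2.59870939e-03 -2.80022251e+00] [-2.69174512 -3.90011765  2.42406431]
turn [-0.0009 -0.0025 -0.0035] shift [-0.0018 -0.0005  0.0011] rows>= 0.0
turn [-0.0008 -0.0025 -0.0512] shift [-0.0111 -0.002   0.0011] rows>= 0.4
turn [-0.0008 -0.0025 -0.0512] shift [-0.0191 -0.0016  0.0011] rows>= 0.4
turn [-0.0008 -0.0025 -0.0512] shift [-0.0271 -0.0012  0.0011] rows>= 0.4
```

View pics/s20.png

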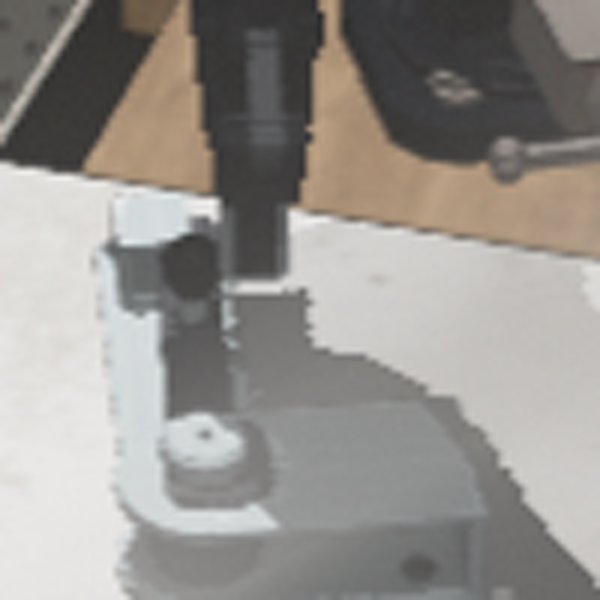

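Resistance from the ball has passed its peak, so I'll push on to the stop.

Request:
play_rows:
  rows: [0,0,-0.025,-0.004,0,0,-1,0,0,-0.048,-0.008,0,0,-1,0,0,-0.048,-0.011,0,0,-1,0,0,-0.048,-0.011,0,0,-1]

```text
t: 26.55
ee_pos: [0.535, 0.2258, 0.113]
tcp_rot: [-3.141, -0.002, -2.751]
force: [-4.7, -2.3, 2.7]
grip_width: -0.0002
```

Request:
play_rows:
  rows: [0,0,0,-0.002,0,0,-1,0,0,0,-0.004,0,0,-1,0,0,0,-0.004,0,0,-1]

```text
t: 26.85
ee_pos: [0.5355, 0.2258, 0.1128]
tcp_rot: [-3.141, -0.005, -2.751]
force: [-10.7, -3.6, 6.8]
grip_width: 0.0002
```

Request:
play_rows:
  rows: [0,0,0,-0.002,0,0,-1,0,0,0,-0.004,0,0,-1,0,0,0,-0.004,0,0,-1]

```text
t: 27.15
ee_pos: [0.5361, 0.226, 0.1126]
tcp_rot: [-3.141, -0.008, -2.751]
force: [-17.0, -3.6, 10.2]
grip_width: -0.0001
```

Request:
play_rows:
  rows: [0,0,0,-0.002,0,0,-1,0,0,0,-0.003,0,0,-1,0,0,0,-0.003,0,0,-1,0,0,0,0.008,0,0,-1,0,0,0,0.03,0,0,-1,0,0,0,0.06,0,-0.05,-1,0,0,0,0.1,0,-0.15,-1,0,0,0,0.14,0,-0.25,-1,0,0,0,0.16,0,-0.35,-1,0,0,0,0.16,0,-0.4,-1,0,0,0,0.16,0,-0.4,-1]

```text
t: 28.25
ee_pos: [0.4674, 0.1988, 0.3197]
tcp_rot: [3.138, 0.013, -2.749]
force: [1.7, 0.1, -0.8]
grip_width: 0.0
```

Run:
```python
from h import *
from station import robot
s=robot.state();print(s["ee_pos"],s["tcp_rot"],s["force"])
w=robot.read_camera("wrist");cv2.imwrite("pics/w21.png",w["pixels"]);pickle.dump(w,open("w21.pkl","wb"))
c=robot.read_camera("side");cv2.imwrite("pics/s21.png",c["pixels"]);crop(c,"pics/s21c.png",260,270,100,90,6)
pickle.dump(c,open("s21.pkl","wb"))
```

```text
[0.46738658 0.1987833  0.3197437 ] [ 3.13802655  0.01272079 -2.74859238] [ 1.67852821  0.09842215 -0.82292128]
```

View pics/w21.png

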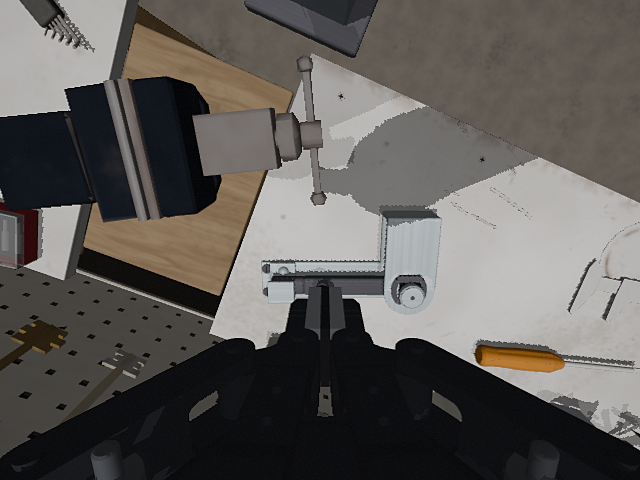

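View pics/s21c.png

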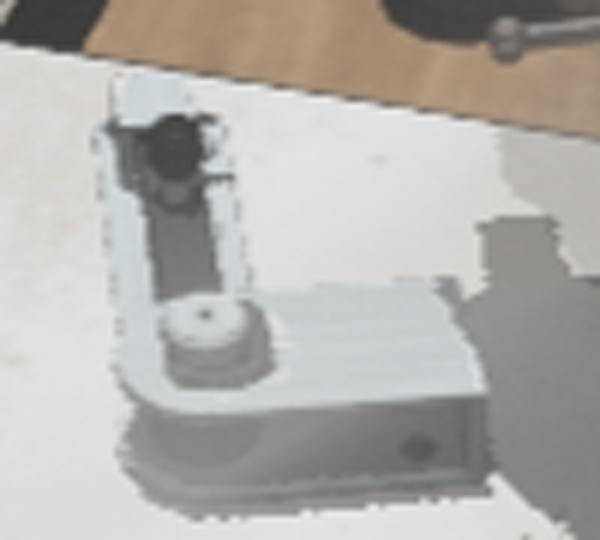

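Run:
```python
from h import *
w=pickle.load(open("w21.pkl","rb"));crop(w,"pics/w21c.png",255,200,190,120,4.2)
```

```text
(no output)
```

View pics/w21c.png

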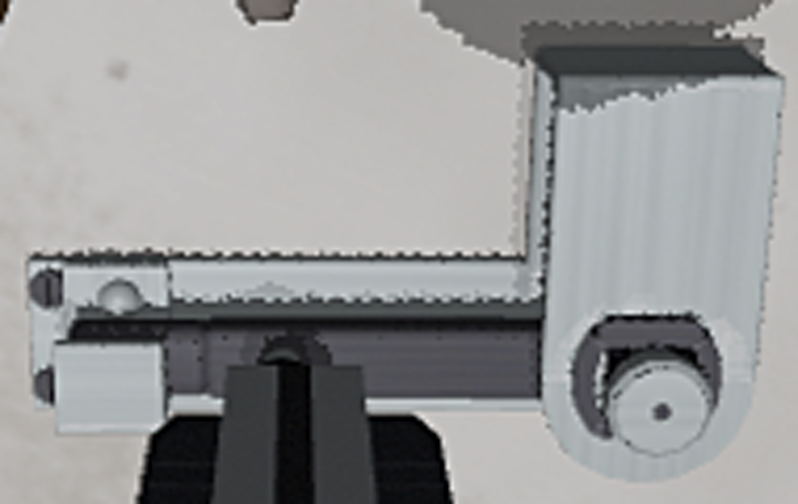

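Bar is parallel to the base strip, the ball sits raised behind it at about (120,295), and the clip is around the pin. The gripper is clear of everything, so I'm handing in.

Run:
```python
from station import robot
print(robot.state()["dq"].round(4)); print(robot.close_job())
```

```text
[-0.0034  0.0372 -0.0339 -0.0084  0.0025  0.0041]
the job is handed in; nothing more can be done
None
```

The E-clip is on the pivot pin, the bar is shut in its keeper, and the clip tool is back on the right-hand bench. I handed the job in at about 28 s; no verdict was reported.

- **Clip:** I squared it up with the fork and pushed it along the strap. The push peaked at about 20 N at the wrist, dropped off as it snapped, then rose to about 19 N as it seated. The hand never touched the clip. A later picture put its back about 19 mm from the pin axis (20 mm nominal) with its direction matching the latch. That picture also read 1.5 mm sideways, which I put down to pixel error.
- **Tool:** I released it about 1 mm above the bench near where it first lay. The picture taken just after lifting away shows it lying flat there.
- **Bar:** I pushed it shut by the knob with closed fingers, to at least 17 N against the stop; the last small push was not read. In the final picture it is parallel to the base strip to within about 0.01 rad, with the ball up behind it.
- **At hand-in:** The gripper was clear of everything. The arm was still settling slightly, with joint speeds up to about 0.04 rad/s.
- **Checks that fell short:** The top camera showed only grey, so every check used the wrist and side views. I did not measure the padlock, oil bottle, lock cylinder or bit box at the end. The arm never worked next to them, and nothing in the pictures suggested they had moved.

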